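Feed the hot covered dish along the rail with the push stick

ROBOT

A 6-joint arm with a two-finger parallel gripper is mounted at the origin on the work surface. World frame = base frame: x ahead of the robot, y to its left, z up, the work surface at z = 0. Lengths are in mm, angles in degrees, forces in N, time in s.
With the tool pointing down it reaches from about 350 to 850 mm from the base axis. Payload 8.1 kg.
Tool frame: the origin (TCP) lies midway between the tips of the shut fingers; the grasp point (between the pads) lies 19 mm behind it (r.tcp_to_grasp is the distance from the TCP to the grasp point, in mm); z points along the fingers, y is the direction in which the jaws open and shut (so a half turn about z gives the same grasp; the last joint's range is limited). The gripper opens to 85 mm and grips with 20 to 120 N. Pads are 22 mm wide; open, the fingers measure 114 mm over their backs; the gripper's body (76 mm by 85 mm) begins 54 mm behind the grasp point. The pads swing forward as they close: fully open they stand 13 mm farther back than shut.
Start: joints at [71.138, 7.471, 85.268, -0, 87.261, -4.893], TCP at [144.813, 582.267, 231.292] pointing down, gripper open.
Joint ranges: [-169.43, 169.43], [-51.17, 129.36], [1.28, 143.12], [-76.62, 256.62], [0, 156.53], [-152.29, 152.29]. Speed limits (degrees/s): [136.94, 136.94, 159.86, 180, 180, 180].

INTERFACE

Orientations are given as [roll, pitch, yaw] about the fixed x, y, z axes, in that order (R = Rz(yaw) Ry(pitch) Rx(roll)).
In Python, from bench import r gives the robot as it stands.
- The arm moves only by the tool jog_arm, never from a script. Its argument "targets" is a list of rows, each a list of 7 numbers: the shift along the tool's x, y, z in m, then the turn, a rotation vector about the tool's x, y, z in rad, then the closure, from 0 (fully open) to 1 (shut). In form: [[dx, dy, dz, wx, wy, wz, claw], ...]. A call has 1 to 5 rows; each row is the pose to reach, as a shift and turn from the pose commanded when the call began, along the tool's axes at that moment; what a row does not reach only later rows make up. A row lasts 1/12 s, in which the tool goes at most 41.7 mm and 7.16 degrees, less where a joint would pass 70% of its speed; a pose out of reach is approached as far as the arm can. A call with a gripper value outside its range is refused whole. The fingers move at their own pace and stop on an object; "newtons" is the grip in N (left out, the last holds). Time passes only in rows, so rows that repeat a pose let the fingers close. It gives the time, the measured TCP pose, the force and the opening at its end, in the units of the state.
- r.sense(): the state, without advancing time (a new reading comes with each control period).
- r.snapshot(name): name is "scene" or "top"; returns a dict with "pixels" (384x512x3 uint8, red, green, blue), "fx", "fy", "cx", "cy" (pixels), "origin" and "attitude" of the camera in the world. Camera axes: x right, y down, z forward; pixel columns grow to the right and rows downward; lengths in mm; the calibration is good to about 2 mm. A picture is of the moment at which its call begins. There is no depth.
- r.hand_in(): hands the job in, once; it reports no verdict.
The state is a dict: "time": time; "joint_pos": joint angles; "qd": joint speeds; "joint_efforts": joint torques, N m; "tool_pos": TCP position; "tcp_rot": TCP orientation; "ft_force": force on the tool from outside, world axes, zero at the start; "wrist_torque": the same for the moment, N m; "finger_gap": finger opening in mm.
Only numpy, scipy, OpenCV 4.12 (cv2) and the standard library are available. Lean on these libraries where they do the work, as an engineer would, in place of code of your own. Each camera call takes 0.05 s, during which the arm holds its last target.

TASK

The small covered dish on the steel holding plate is hot and its enamel chips easily, so never touch it with the gripper: take the notched wooden push stick from its tray and with it press the dish flat against the guide rail, about where it stands, until the rail's sprung face bar is fully in. Feed it along the rail with the stick, gently but keeping it pressed flat so that the bar stays in all the way, until it is home against the end stop; the rail is clamped by hand and is neither exactly placed nor exactly parallel to the plate, so go by feel. Ease the stick away without pulling the dish off the rail, lay it back flat in its tray, and leave everything else where it is.

Things in the scene. Friction and masses are not known exactly. Their poses are not given: they have to be found in the camera images.
- plate: Dark steel holding plate, fixed flat on the table, 12 mm thick, local x -150 to +168, y -200 to +200 mm. Origin: 12 mm below its top, on which the dish stands; z up. The dish is fed in plate-local +y, along the guide rail on the +x side, to the stop at the +y end.
- stop: Rigid aluminium end stop across the plate, axes as the plate's. Origin: foot of its inner face (which looks to local -y), at plate-local (55, 175, 12) mm. 78 mm long along x, 14 mm thick, 26 mm high.
- bar (a joint): Sprung steel face bar of the guide rail, which the dish bears on: 284 mm long, centred at plate-local y = 20, top 36 mm above the table. m, 0 = out, 0.005 = fully in, on rigid stops; it resists with 0.8 N at 0 and 1.6 N when in, less than the dish's friction on the plate (2 to 5 N). Fully in, its face lies about plate-local x = 84 to 130 mm, at up to 0.05 rad to the plate's y: the rail's clamping differs each time.
- dish: White enamelled lidded dish, hot, 70 (x) x 110 (y) x 44 mm, lid knob up to 56 mm, 0.45 to 0.7 kg. Origin: centre of underside. Its +x long side faces the rail. Starts near the plate's -y end (origin y -95 to -65 mm), up to 75 mm off the bar, turned up to 0.1 rad. Home: +y end on the stop (origin at plate-local y about 119 mm), +x side holding the bar in. Over 12 N on the bar or 25 N on the stop chips it.
- stick: Wooden push stick, 0.13 kg. Origin: underside, below its grip post (22 x by 28 y mm, z 20 to 82). Forward is local +y. Plank 20 mm thick over x -30 to +24, y -50 to +40: its front edge, y = 40, is the heel that pushes the dish's rear end. A lip, also 20 mm thick, runs on over x -30 to -14, y 40 to 124: its inner face, x = -14, presses the dish's side to the rail. In use its axes are the plate's.
- rest: Shallow aluminium tray of the push stick, fixed, outside 240 (x) x 110 (y) x 18 mm high, walls and floor 5 mm thick. Origin: centre of its underside. The stick starts lying in it along the tray's x, forward end towards +x (its yaw about -1.57 rad from the tray's).
- salt: Bystander: small glass jar, 44 mm across, 70 mm high, in the dark oven pan. Origin: centre of underside.
- stone: Bystander: grey sharpening stone 100 x 45 x 22 mm, in the dark oven pan. Origin: centre of underside.
- cup: Bystander: little white bowl 56 mm across, 50 mm high, on the front part of the holding plate. Origin: centre of underside.
- cutter: Bystander: steel ring cutter 52 mm across, 35 mm high, on the front part of the holding plate. Origin: centre of underside.
- bowl: Bystander: white bowl 110 mm across, 50 mm high, beyond the plate.
- mill: Bystander: dark wooden pepper mill, 48 mm across, 125 mm high, beyond the plate.
- oil: Bystander: amber bottle 60 mm across, 170 mm high, beyond the plate.

How it is judged:
By the outcome, as a careful person would: the job done as asked, in the order asked, and still so for the second after the job is handed in, with the robot touching nothing.
It also fails if it takes over 72 s, if anything falls off the work surface, if the arm or the gripper's body presses on something with over 40 N, if the wrist force passes 120 N, or if a joint passes its speed limit or range.

## Working session

There is one attempt and no reset: what is moved stays moved. The work goes in short steps, Python scripts to look and compute and a tool call to move; the robot and the scene stay as the last step left them, time stands still between calls to the robot, and variables do not carry over. Pictures are saved under pics/ and viewed, and the job is handed in when it is done.

Besides the shell and the picture viewer there is one more tool, called as name(argument=value, ...) on one line, values as JSON. jog_arm: Moves the arm, as the interface text tells. Its arguments: {"type":"object","properties":{"targets":{"type":"array","items":{"type":"array","items":{"type":"number"}}},"newtons":{"type":"number"}},"required":["targets"]}

```bash
ls; mkdir -p pics
python3 - <<'E'
from bench import r
import cv2
print(r.sense())
for n in("scene","top"):
    s=r.snapshot(n); cv2.imwrite(f"pics/{n}0.png",cv2.resize(s["pixels"][:,:,::-1],(800,600),interpolation=cv2.INTER_CUBIC))
    print({k:v for k,v in s.items() if k!="pixels"})
E
```

```text
pics
{'time': 0.0, 'joint_pos': array([ 7.11374044e+01,  7.51479025e+00,  8.53317990e+01, -8.11457730e-04,
        8.72598618e+01, -4.89400939e+00]), 'qd': array([ 0.04550596, -0.04593996,  0.1018568 ,  0.00203466,  0.0576056 ,
        0.00619875]), 'joint_efforts': array([-1.58514515e-03, -5.69388878e+01, -5.00562251e+01, -5.38383358e-05,
        1.44779854e-02, -1.42601536e-05]), 'tool_pos': array([144.64586226, 581.72872028, 230.22358279]), 'tcp_rot': array([-1.79893868e+02, -8.27412400e-03,  1.66031446e+02]), 'ft_force': array([ 0.39197695, -0.3115631 ,  0.79428749]), 'wrist_torque': array([-0.04983335,  0.00515929, -0.03225968]), 'finger_gap': 85.70766436323579}
{'fx': 492.7258009073617, 'fy': 492.7258009073617, 'cx': 255.20294059490635, 'cy': 194.79316283477064, 'origin': array([1486.05557828, -781.78986879, 1077.91442389]), 'attitude': array([-130.83354374,    0.42589136,   48.01436915])}
{'fx': 375.8932025668761, 'fy': 375.8932025668761, 'cx': 256.71870558635084, 'cy': 192.32273431061736, 'origin': array([4.31399273e+02, 1.02714689e+00, 1.12086116e+03]), 'attitude': array([-171.04034771,    0.31126164,  -88.92242178])}
```

View pics/scene0.png

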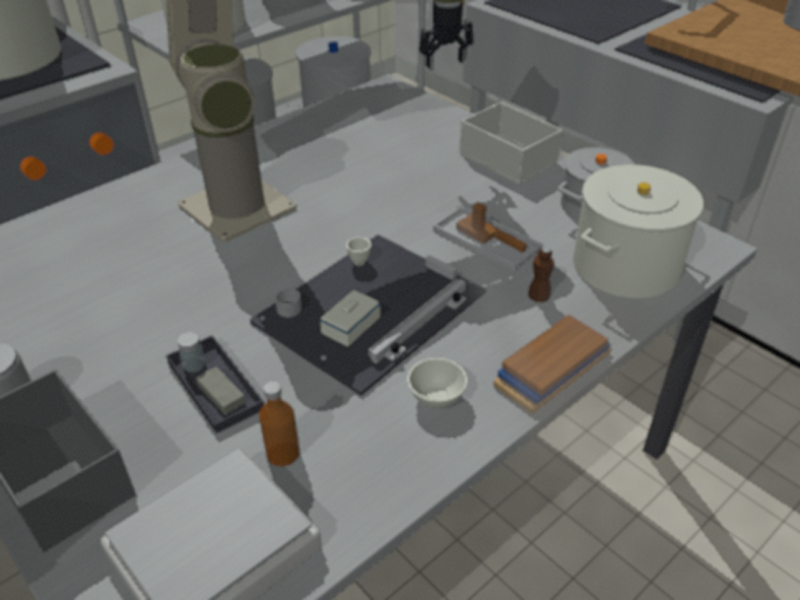

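View pics/top0.png

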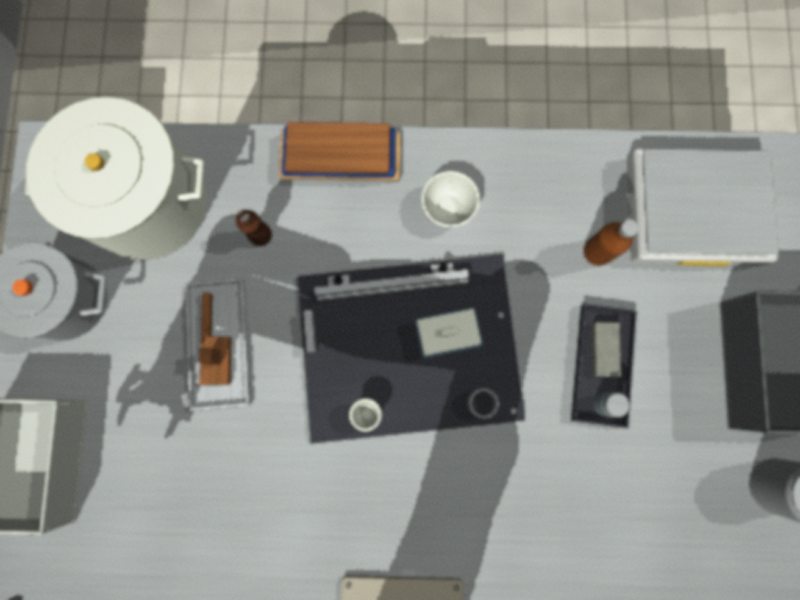

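Top view: world +x is up and +y is left. The plate is at about (300–525, 255–440) px, with the dish at (448, 333) and the rail at (317–468, 280). The stick is in its tray at about (213, 345). I'll zoom in and measure these.

```bash
cat > h.py <<'E'
import numpy as np,cv2
from scipy.spatial.transform import Rotation as R
from bench import r
def ray(s,u,v,z):
    A=R.from_euler('xyz',s["attitude"],degrees=True).as_matrix()
    d=A@np.array([(u-s["cx"])/s["fx"],(v-s["cy"])/s["fy"],1]); o=np.array(s["origin"])
    return (o+d*(z-o[2])/d[2])[:2]
def proj(s,P):
    A=R.from_euler('xyz',s["attitude"],degrees=True).as_matrix()
    c=A.T@(np.array(P,float)-s["origin"]); return np.array([s["fx"]*c[0]/c[2]+s["cx"],s["fy"]*c[1]/c[2]+s["cy"]])
def crop(s,x0,y0,w,h,k,name):
    im=s["pixels"][y0:y0+h,x0:x0+w,::-1]
    cv2.imwrite(name,cv2.resize(im,None,fx=k,fy=k,interpolation=cv2.INTER_CUBIC))
E
python3 - <<'E'
from h import *
s=r.snapshot("top")
crop(s,185,155,160,130,5,"pics/tplate.png"); crop(s,110,170,60,100,6,"pics/ttray.png")
s=r.snapshot("scene"); crop(s,155,145,160,110,5,"pics/splate.png"); crop(s,270,120,85,60,8,"pics/stray.png")
E
```

```text
(no output)
```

View pics/tplate.png

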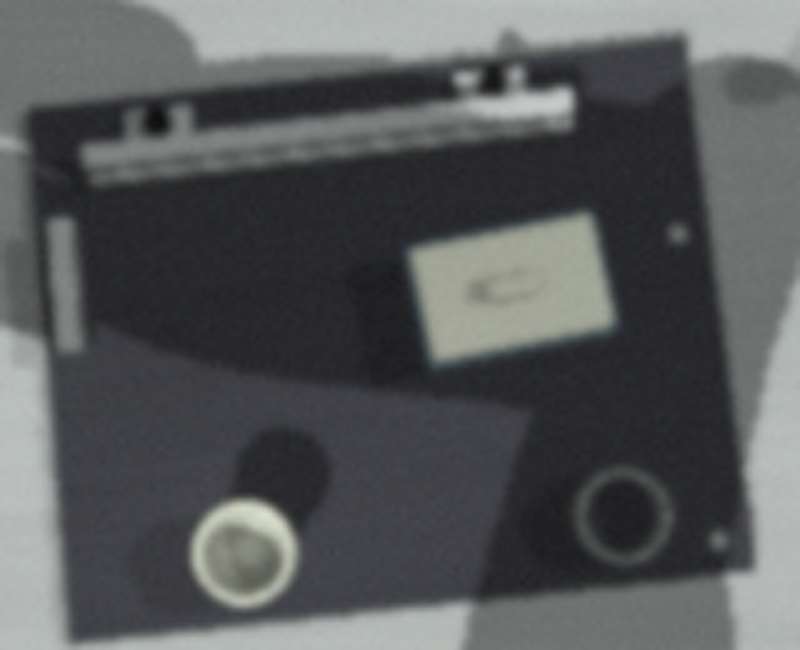

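View pics/ttray.png

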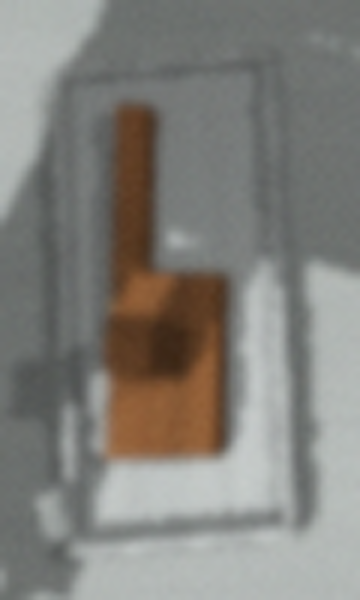

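View pics/splate.png

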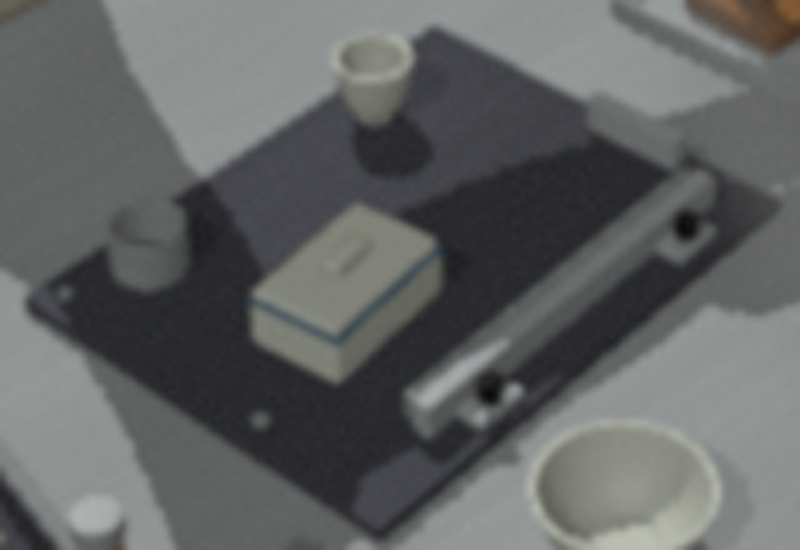

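View pics/stray.png

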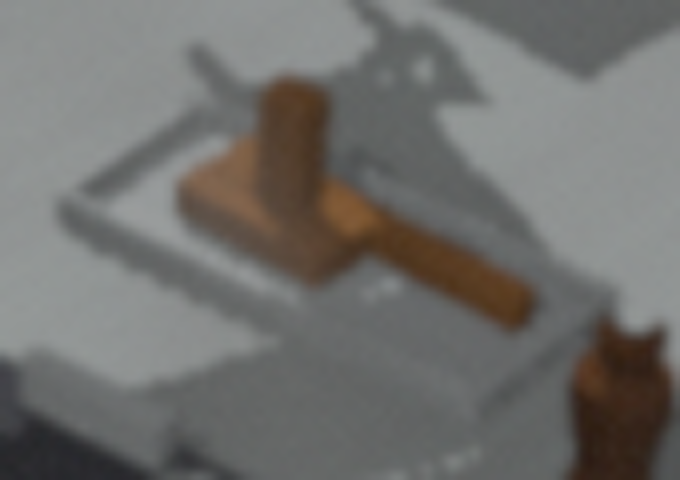

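Run:
```python
from h import *
s=r.snapshot("top")
def P(pts,x0,y0,k,z): return np.array([ray(s,x0+(a+.5)/k-.5,y0+(b+.5)/k-.5,z) for a,b in pts])
np.set_printoptions(precision=1,suppress=True)
def ang(a,b): d=b-a; return np.degrees(np.arctan2(d[1],d[0])),np.hypot(*d)
c=P([(28,110),(685,37),(753,570),(70,640)],185,155,5,12)
print("plate TL TR BR BL",c.tolist()); 
for i,j in((1,0),(2,3),(3,0),(2,1)): print(ang(c[i],c[j]))
L=np.array([[168,200],[168,-200],[-150,-200],[-150,200]],float)
M,_=cv2.estimateAffinePartial2D(L,c); th=np.arctan2(M[1,0],M[0,0]); sc=np.hypot(M[0,0],M[1,0])
Rm=np.array([[np.cos(th),-np.sin(th)],[np.sin(th),np.cos(th)]]); o=c.mean(0)-Rm@L.mean(0)
print("plate origin",o,np.degrees(th),sc, (L@Rm.T+o-c).tolist())
loc=lambda p:(p-o)@Rm
np.savez("plate.npz",o=o,th=th)
d=P([(408,248),(590,212),(618,328),(432,367)],185,155,5,44)
print("dish",d.mean(0),loc(d).tolist(),loc(d).mean(0),[ang(d[1],d[0]),ang(d[2],d[3]),ang(d[3],d[0])])
st=P([(48,218),(73,215),(85,350),(58,352)],185,155,5,38); print("stop",loc(st).tolist())
for z in(36,):
  b=P([(80,146),(88,186),(575,128),(573,90),(84,168),(575,112)],185,155,5,z); print("bar",z,loc(b).tolist())
b=P([(88,186),(575,128)],185,155,5,12);print(loc(b).tolist())
k=P([(117,105),(153,105),(153,272),(226,272),(222,455),(107,457)],110,170,6,25); print("stick",k.tolist(),[ang(k[5],k[0]),ang(k[4],k[3]),ang(k[2],k[1]),ang(k[4],k[5])])
t=P([(62,72),(270,58),(306,528),(74,540)],110,170,6,18); print("tray",t.tolist(),t.mean(0),[ang(t[3],t[0]),ang(t[2],t[1]),ang(t[1],t[0])])
```

```text
plate TL TR BR BL [[650.3793133410832, 211.3770963384499], [702.3535066000225, -183.95921237055896], [386.98309778660143, -220.68631734584258], [339.93189067970036, 172.735401976734]]
(np.float64(97.4896259310207), np.float64(398.7381518598168))
(np.float64(96.81988782742481), np.float64(396.2252709317626))
(np.float64(7.095170007578857), np.float64(312.84306413957705))
(np.float64(6.642575439558424), np.float64(317.5017716407419))
plate origin [511.   -6.2] 7.044222740985147 0.9926825522872129 [[2.805396626614197, 1.4790308987579692], [-0.11464209581151863, -0.16537771072944452], [-0.3439035505950869, -2.4363255919741107], [-2.3468509802075914, 1.1226724039455576]]
dish [544.5 -78.1] [[54.00858273790701, -18.46290331548898], [63.85093029156775, -125.42626153354229], [-4.478234018798493, -133.12073337883047], [-15.519417610158829, -24.711705855336685]] [ 24.5 -75.4] [(np.float64(102.30155053526339), np.float64(107.41523079456955)), (np.float64(102.85959995629366), np.float64(108.96983520079195)), (np.float64(12.179861137227169), np.float64(69.8082399547693))]
stop [[94.17441165952489
[... 672 characters left out ...]
487997, 325.7346116579343], [440.9268698563646, 381.1829789696938]] [(np.float64(2.505502855386749), np.float64(172.1997016341515)), (np.float64(2.4293011545795262), np.float64(88.47294739685758)), (np.float64(3.967644505872368), np.float64(82.81802310906724)), (np.float64(92.0584709974376), np.float64(55.48417173128139))]
tray [[630.2954392958127, 419.83775595892826], [639.2329417573903, 316.48767656346234], [408.9074866738999, 284.97010503194144], [401.0917561840986, 396.6840048819357]] [519.9 354.5] [(np.float64(5.768350123322546), np.float64(230.3701902176373)), (np.float64(7.791919688924374), np.float64(232.4718748035158)), (np.float64(94.94252494947952), np.float64(103.7358079994551))]
```

Run:
```python
from h import *
np.set_printoptions(precision=1,suppress=True)
s=r.snapshot("top"); px=s["pixels"]
hsv=cv2.cvtColor(px,cv2.COLOR_RGB2HSV)
m=((hsv[...,0]<18)&(hsv[...,1]>110)).astype(np.uint8); w=np.zeros_like(m); w[175:265,118:160]=1; m*=w
n,l,st,c=cv2.connectedComponentsWithStats(m); i=1+np.argmax(st[1:,4]); m=(l==i).astype(np.uint8)
# edges by subpixel: row-wise extents projected onto z=25
def edge(rows,side):
    pts=[]
    for v in rows:
        x=np.where(m[v])[0]; u=x.min()-.5 if side=='l' else x.max()+.5
        pts.append(ray(s,u,v,25))
    pts=np.array(pts); k=np.polyfit(pts[:,0],pts[:,1],1); return np.degrees(np.arctan(k[0])),k
ys=np.where(m.any(1))[0]; print(ys.min(),ys.max())
for name,rows,side in(("lip L",range(ys.min()+3,214),'l'),("lip R",range(ys.min()+3,212),'r'),("plank R",range(218,ys.max()-2),'r'),("plank L",range(235,ys.max()-2),'l')):
    a,k=edge(rows,side); print(name,a,"y at x=490:",np.polyval(k,490),"at 570",np.polyval(k,570))
print("front x",[ray(s,132,ys.min()-.5,25)],"rear",ray(s,137,ys.max()+.5,25))
cols=range(138,145); print("heel x",[ray(s,u,np.where(m[:,u])[0].min()-.5,25)[0] for u in cols])
# bar: edges in local plate
P=np.load("plate.npz"); th=float(P["th"]);o=P["o"]; Rm=np.array([[np.cos(th),-np.sin(th)],[np.sin(th),np.cos(th)]])
g=cv2.cvtColor(px,cv2.COLOR_RGB2GRAY).astype(float)
for z in (36,14):
  for name,f in(("front",0),("back",1)):
    pts=[]
    for u in range(206,296,2):
        v0=int(190-(u-203)*12/98); col=g[v0-16:v0+10,u]; d=np.diff(col); 
        j=int(np.argmin(d[8:])+8) if f==0 else int(np.argmax(d[:14]))
        pts.append((ray(s,u,v0-16+j+.5,z)-o)@Rm)
    pts=np.array(pts); k=np.polyfit(pts[:,1],pts[:,0],1)
    for _ in range(4):
        e=pts[:,0]-np.polyval(k,pts[:,1]); ok=abs(e)<max(2,1.5*np.median(abs(e))); k=np.polyfit(pts[ok,1],pts[ok,0],1)
    print(z,name,"slope",k,ok.sum())
u=250
for u in (220,250,275): v0=int(190-(u-203)*12/98); print(u,v0-16,g[v0-16:v0+10,u].astype(int))
```

```text
188 245
lip L 2.928021628103445 y at x=490: 380.5258551827204 at 570 384.61770730752806
lip R 3.9815050703486055 y at x=490: 364.05375228692833 at 570 369.6219477617304
plank R 3.6963538795844717 y at x=490: 329.01774787516194 at 570 334.18600359604477
plank L 4.124064263611148 y at x=490: 381.57873323964907 at 570 387.346978254556
front x [array([611.9, 380. ])] rear [442.2 353.5]
heel x [np.float64(529.1061749865964), np.float64(529.1598202106935), np.float64(529.2134638775017), np.float64(529.2671059870889), np.float64(529.320746539523), np.float64(529.3743855348717), np.float64(529.4280229732028)]
36 front slope [ -0.  113.7] 35
36 back slope [ -0.  139.1] 35
14 front slope [ -0.  117.6] 35
14 back slope [ -0.  143.5] 35
220 171 [108 102  78  60  69  95 114 117 115 114 122 125 129 128 118  99  91 104
  95  70  49  41  39  41  41  42]
250 168 [113  99  73  51  41  41  38  40  43  58  90 117 126 125 113  99 104 102
  77  53  43  42  40  41  40  40]
275 165 [154 124  94  75  79  88  80  57  47  63 108 138 138 124 112  94  94  93
  74  52  42  40  40  40  39  38]
```

```bash
cat >> h.py <<'E'
def plan(x,y,z,yaw):
    "tool-frame shift and turn from measured pose to target (tool down)"
    q=r.sense(); T=R.from_euler('xyz',q["tcp_rot"],degrees=True); p=q["tool_pos"]
    d=T.inv().apply(np.array([x,y,z])-p)/1000
    w=(T.inv()*R.from_euler('xyz',[180,0,yaw],degrees=True)).as_rotvec()
    print("shift",d.round(4),"turn",w.round(4),"deg",np.degrees(np.linalg.norm(w)).round(1)); return d,w
E
python3 - <<'E'
from h import *
s=r.snapshot("top"); g=cv2.cvtColor(s["pixels"],cv2.COLOR_RGB2GRAY).astype(float)
for nm in("front","back"):
    pts=[]
    for u in range(206,294,2):
        v0=int(190-(u-203)*12/98); col=g[v0-16:v0+10,u]
        if nm=="front": idx=[j for j in range(12,25) if col[j]>=70>col[j+1]]; 
        else: idx=[j for j in range(4,14) if col[j]<85<=col[j+1]]
        if not idx: continue
        j=idx[-1]; t=70 if nm=="front" else 85
        pts.append(ray(s,u,v0-16+j+(t-col[j])/(col[j+1]-col[j]),36))
    pts=np.array(pts); k=np.polyfit(pts[:,1],pts[:,0],1)
    for _ in range(5):
        e=pts[:,0]-np.polyval(k,pts[:,1]); ok=abs(e)<1.5; k=np.polyfit(pts[ok,1],pts[ok,0],1)
    print(nm,"yaw world",-np.degrees(np.arctan(k[0])),ok.sum(),len(pts), e[ok].std(), np.polyval(k,[-80,0,120]))
plan(490,352,130,3.7)
E
```

```text
front yaw world 7.833632940345352 44 44 0.4509948543491352 [634.82346622 623.81698389 607.3072604 ]
back yaw world 75.40840012629941 1 44 0.0 [ 640.47049956  333.16107334 -127.80306599]
shift [-0.3906 -0.14    0.1011] turn [-2.0000e-04  6.0000e-04  2.8332e+00] deg 162.3<stdin>:14: RankWarning: Polyfit may be poorly conditioned
<stdin>:14: RankWarning: Polyfit may be poorly conditioned
<stdin>:14: RankWarning: Polyfit may be poorly conditioned
<stdin>:14: RankWarning: Polyfit may be poorly conditioned
<stdin>:14: RankWarning: Polyfit may be poorly conditioned
```

jog_arm(targets=[[-0.036,-0.012,0,0,0,0.12,0],[-0.072,-0.024,0,0,0,0.24,0],[-0.108,-0.036,0,0,0,0.36,0],[-0.144,-0.048,0,0,0,0.48,0],[-0.18,-0.06,0,0,0,0.6,0]])

```text
time: 0.77
tool_pos: [306.2, 479.5, 231.4]
tcp_rot: [180.0, -0.0, 131.3]
ft_force: [1.3, 0.3, 0.9]
finger_gap: 85.3
```

```bash
python3 -c "
from h import *
plan(490,352,130,3.7);q=r.sense();print(q['time'],q['joint_pos'],q['ft_force'],q['tool_pos'])"
```

```text
shift [-0.2172  0.0537  0.1014] turn [ 1.0000e-04 -3.0000e-04  2.2279e+00] deg 127.6
0.7667 [ 5.22822214e+01  2.65867490e+00  9.03544370e+01 -2.57741051e-03
  8.69709028e+01  1.09350586e+01] [1.27227992 0.34841337 0.86810961] [306.15446817 479.52811793 231.39868496]
```

jog_arm(targets=[[-0.036,0.009,0,0,0,0.12,0],[-0.072,0.018,0,0,0,0.24,0],[-0.108,0.027,0,0,0,0.36,0],[-0.144,0.036,0,0,0,0.48,0],[-0.18,0.045,0,0,0,0.6,0]])

```text
time: 1.18
tool_pos: [459.6, 374.7, 231.4]
tcp_rot: [180.0, -0.0, 96.9]
ft_force: [0.7, 0.2, -0.8]
finger_gap: 85.3
```

jog_arm(targets=[[0,0,0,0,0,0.12,0],[0,0,0,0,0,0.24,0],[0,0,0,0,0,0.36,0],[0,0,0,0,0,0.48,0],[0,0,0,0,0,0.6,0]])

```text
time: 1.6
tool_pos: [458.4, 375.8, 231.2]
tcp_rot: [-180.0, 0.0, 62.5]
ft_force: [-0.6, -0.7, -0.6]
finger_gap: 85.8
```

jog_arm(targets=[[0,0,0,0,0,0.12,0],[0,0,0,0,0,0.24,0],[0,0,0,0,0,0.36,0],[0,0,0,0,0,0.48,0],[0,0,0,0,0,0.6,0]])

```text
time: 2.02
tool_pos: [458.2, 376.0, 231.3]
tcp_rot: [180.0, 0.0, 28.2]
ft_force: [0.4, -0.6, 0.4]
finger_gap: 85.4
```

```bash
python3 -c "
from h import *
plan(490,352,100,3.7);q=r.sense();print(q['time'],q['joint_pos'],q['ft_force'],q['tool_pos'])"
```

```text
shift [0.0167 0.0361 0.1313] turn [0.     0.     0.4273] deg 24.5
2.0167 [ 3.44143511e+01  6.35848401e+00  8.64741516e+01 -7.19948610e-04
  8.71699252e+01  9.62296573e+01] [ 0.42818254 -0.62693068  0.35659581] [458.24523837 375.99284787 231.25642339]
```

jog_arm(targets=[[0.005,0.01,0.02,0,0,0.11,0],[0.01,0.02,0.045,0,0,0.22,0],[0.015,0.03,0.075,0,0,0.33,0],[0.017,0.036,0.1,0,0,0.427,0],[0.017,0.036,0.11,0,0,0.427,0]])

```text
time: 2.43
tool_pos: [489.1, 350.3, 116.7]
tcp_rot: [179.8, 0.3, 3.7]
ft_force: [0.1, 0.7, -0.5]
finger_gap: 85.4
```

```bash
python3 -c "
from h import *
plan(490,352,35,3.7);q=r.sense();print(q['time'],q['ft_force'],q['tool_pos'])
s=r.snapshot('top');crop(s,100,160,90,110,5,'pics/a1.png')
s=r.snapshot('scene');crop(s,250,80,110,110,5,'pics/a2.png')"
```

```text
shift [ 0.0015 -0.0019  0.0817] turn [0.003  0.0051 0.0005] deg 0.3
2.4333 [ 0.06234253  0.68388297 -0.54443755] [489.06894914 350.29260884 116.74814517]
```

View pics/a2.png

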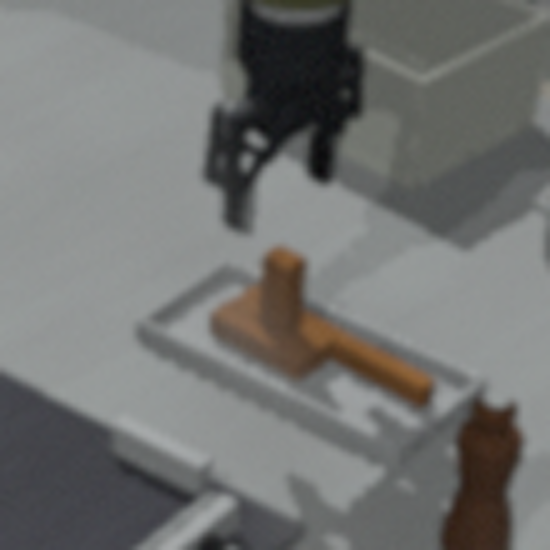

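The open jaws straddle the post, which is at about (284, 290) px in this crop. I'll go down in stages.

jog_arm(targets=[[0,0,0.02,0,0,0,0],[0,0,0.04,0,0,0,0],[0,0,0.06,0,0,0,0],[0,0,0.07,0,0,0,0],[0,0,0.07,0,0,0,0]])

```text
time: 2.95
tool_pos: [489.2, 352.4, 50.2]
tcp_rot: [179.9, 0.1, 4.2]
ft_force: [-0.6, 0.2, -0.4]
finger_gap: 85.3
```

```bash
python3 -c "
from h import *
plan(490,352,35,3.7)"
```

```text
shift [0.0008 0.0005 0.0152] turn [0.001  0.0023 0.0089] deg 0.5
```

jog_arm(targets=[[0.001,0,0.008,0,0,0,0],[0.001,0,0.014,0,0,0,0],[0.001,0,0.014,0,0,0,0],[0.001,0,0.014,0,0,0,0.5],[0.001,0,0.014,0,0,0,1]], newtons=60)

```text
time: 3.37
tool_pos: [491.8, 352.8, 38.0]
tcp_rot: [-180.0, -0.0, 4.1]
ft_force: [-0.5, -0.5, -0.1]
finger_gap: 63.8
```

jog_arm(targets=[[0,0,0,0,0,0,1],[0,0,0,0,0,0,1],[0,0,0,0,0,0,1],[0,0,0,0,0,0,1],[0,0,0,0,0,0,1]])

```text
time: 3.78
tool_pos: [491.7, 352.8, 37.8]
tcp_rot: [-180.0, -0.0, 4.1]
ft_force: [-0.6, -0.4, 3.3]
finger_gap: 21.4
```

jog_arm(targets=[[0,0,0,0,0,0,1],[0,0,0,0,0,0,1],[0,0,0,0,0,0,1],[0,0,-0.01,0,0,0,1],[0,0,-0.03,0,0,0,1]], newtons=110)

```text
time: 4.2
tool_pos: [488.7, 350.9, 64.2]
tcp_rot: [179.8, 0.4, 4.1]
ft_force: [0.4, 0.6, -1.7]
finger_gap: 20.7
```

jog_arm(targets=[[0,0,-0.03,0,0,0,1],[0,0,-0.06,0,0,0,1],[0,0,-0.09,0,0,0,1],[0,0,-0.09,0,0,0,1],[0,0,-0.09,0,0,0,1]])

```text
time: 4.62
tool_pos: [492.6, 353.2, 160.0]
tcp_rot: [-179.9, -0.2, 4.1]
ft_force: [-0.4, 0.1, -1.9]
finger_gap: 20.5
```

```bash
python3 -c "
from h import *
q=r.sense();print(q['time'],q['ft_force'],q['tool_pos'],q['tcp_rot'],q['wrist_torque'],q['finger_gap'])
s=r.snapshot('top');crop(s,100,160,90,110,5,'pics/b1.png')
s=r.snapshot('scene');crop(s,250,80,110,110,5,'pics/b2.png')"
```

```text
4.6167 [-0.35676775  0.0737552  -1.85913404] [492.5657478  353.23568847 160.04987386] [-179.89227902   -0.21884728    4.05434528] [-0.01340392  0.08962952  0.00867243] 20.51156092662629
```

View pics/b1.png

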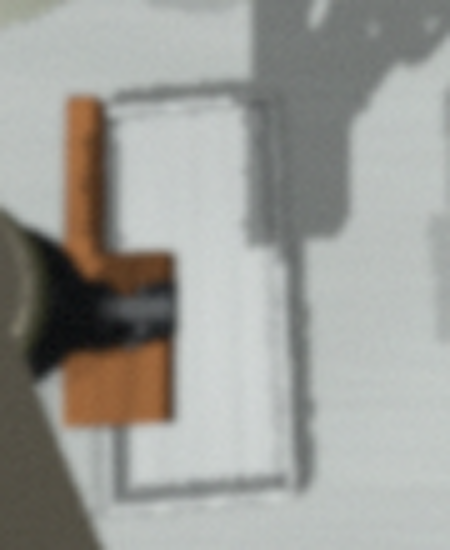

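View pics/b2.png

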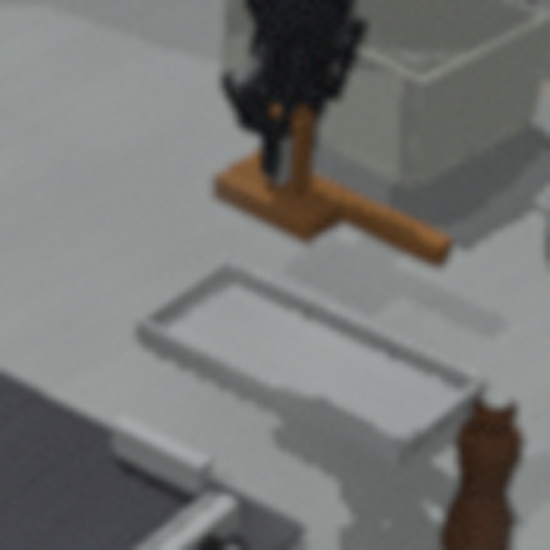

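Run:
```python
from h import *
s=r.snapshot('top');q=r.sense();print(q['time'],q['tool_pos'],q['tcp_rot'])
z=q['tool_pos'][2]-32.8+20
f=lambda a,b:ray(s,100+(a+.5)/5-.5,160+(b+.5)/5-.5,z)
yaw=np.radians(q['tcp_rot'][2]); ey=np.array([np.cos(yaw),np.sin(yaw)]); ex=np.array([ey[1],-ey[0]])
for n,p in dict(heel=(140,255),front=(85,97),rear=(110,423),right=(174,380),left=(66,380),lipin=(105,150),lipout=(68,150)).items():
    d=f(*p)-q['tool_pos'][:2]; print(n,"x",d@ex,"y",d@ey)
```

```text
4.7667 [490.19667161 351.83357437 155.30609363] [1.79910746e+02 1.77585661e-01 4.05341138e+00]
heel x 8.157087555119771 y 40.3143345968562
front x -21.2008467878195 y 126.26929768301144
rear x -7.213469777845198 y -46.21821897207206
right x 25.899967991368104 y -25.822751274611868
left x -30.138948131555516 y -22.89682579654837
lipin x -10.444620498318695 y 97.13506827075085
lipout x -30.018594009012865 y 98.17022187432042
```

Run:
```python
from h import *
np.set_printoptions(precision=1,suppress=True)
P=np.load("plate.npz"); th=float(P["th"]);o=P["o"]; Rp=np.array([[np.cos(th),-np.sin(th)],[np.sin(th),np.cos(th)]])
c=np.array([[54,-18.5],[64,-125.4],[-4.5,-133.1],[-15.5,-24.7]])@Rp.T+o
t=np.radians(7.83); Rs=np.array([[np.cos(t),-np.sin(t)],[np.sin(t),np.cos(t)]])
w=np.array([-12,-179])@Rp.T+o; print("target world",w)
print("dish in stick frame",((c-w)@Rs).tolist())
s=r.snapshot("top")
for n,(a,b),z in (("cup",(245,553),50),("cutter",(625,515),35)):
    p=ray(s,185+(a+.5)/5-.5,155+(b+.5)/5-.5,z); print(n,p,(p-w)@Rs)
plan(w[0],w[1],156,97.83)
for x,y in((491,352),(w[0],w[1])): print(np.hypot(x,y))
```

```text
target world [ 521.  -185.4]
dish in stick frame [[68.19488555678053, 159.57978438354155], [76.72792170658386, 52.55269765281644], [8.128765936772304, 45.792828743649046], [-1.3836052164421997, 154.33348838345174]]
cup [392.4  70.8] [-92.5 271.3]
cutter [ 417.2 -143.8] [-97.2  55.3]
shift [-0.   0.5 -0. ] turn [-0.   0.  -1.6] deg 93.8
604.139884463855
553.0113234322619
```

jog_arm(targets=[[-0.0005,0.038,0,0,0,-0.117,1],[-0.001,0.076,0,0,0,-0.234,1],[-0.0015,0.114,0,0,0,-0.351,1],[-0.002,0.152,0,0,0,-0.468,1],[-0.0025,0.19,0,0,0,-0.585,1]])

```text
time: 5.23
tool_pos: [500.9, 162.1, 155.5]
tcp_rot: [-179.9, 0.2, 37.7]
ft_force: [1.4, 0.0, -1.1]
finger_gap: 21.0
```

```bash
python3 -c "
from h import *
plan(521.4,-188.4,156,97.83)"
```

```text
shift [-0.1984  0.2897 -0.0003] turn [-0.0026  0.002  -1.0487] deg 60.1
```

jog_arm(targets=[[-0.022,0.031,0,0,0,-0.117,1],[-0.044,0.063,0,0,0,-0.234,1],[-0.065,0.095,0,0,0,-0.351,1],[-0.087,0.127,0,0,0,-0.468,1],[-0.109,0.159,0,0,0,-0.585,1]])

```text
time: 5.65
tool_pos: [510.7, -22.0, 155.7]
tcp_rot: [-179.8, 0.0, 69.7]
ft_force: [1.0, -0.3, -1.2]
finger_gap: 21.3
```

```bash
python3 -c "
from h import *
plan(521.4,-188.4,80,97.83)"
```

```text
shift [-0.1523  0.0681  0.0756] turn [-2.800e-03 -1.000e-04 -4.913e-01] deg 28.2
```

jog_arm(targets=[[-0.034,0.014,0,0,0,-0.11,1],[-0.067,0.03,0,0,0,-0.22,1],[-0.1,0.044,0,0,0,-0.33,1],[-0.13,0.058,0,0,0,-0.44,1],[-0.15,0.067,0,0,0,-0.475,1]])

```text
time: 6.07
tool_pos: [520.6, -187.2, 155.6]
tcp_rot: [-179.9, -0.0, 96.9]
ft_force: [-0.7, 0.3, -1.2]
finger_gap: 20.8
```

jog_arm(targets=[[0,0,0.01,0,0,0,1],[0,0,0.03,0,0,0,1],[0,0,0.05,0,0,0,1],[0,0,0.05,0,0,0,1],[0,0,0.05,0,0,0,1]])

```text
time: 6.48
tool_pos: [519.8, -183.1, 104.7]
tcp_rot: [-179.7, -0.2, 96.6]
ft_force: [-0.0, -0.1, -1.7]
finger_gap: 21.0
```

```bash
python3 -c "
from h import *
plan(521.4,-188.4,47,97.83)
q=r.sense();print(q['ft_force'],q['wrist_torque'],q['tool_pos'],q['joint_pos'])
s=r.snapshot('top');crop(s,185,155,160,130,5,'pics/c1.png')
s=r.snapshot('scene');crop(s,100,100,210,160,4,'pics/c2.png')"
```

```text
shift [-0.0057  0.0013  0.0577] turn [-0.0048 -0.0031 -0.0221] deg 1.3
[-0.04745758 -0.09983328 -1.66252677] [-0.0267074  -0.01803427 -0.01690721] [ 519.80262421 -183.05174033  104.73386794] [-2.47345469e+01  5.83008053e+00  1.00616962e+02  5.76351005e-03
  7.38831592e+01 -3.13007850e+01]
```

View pics/c1.png

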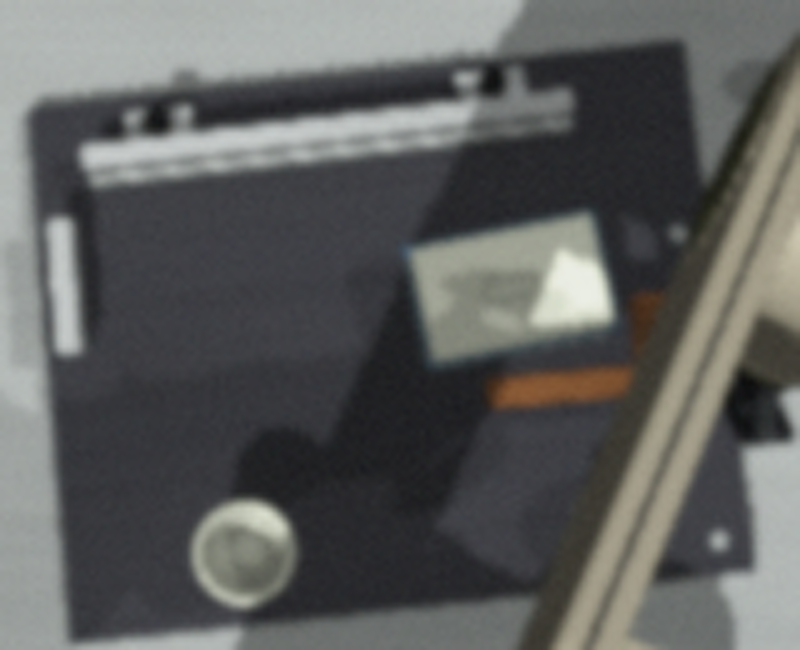

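View pics/c2.png

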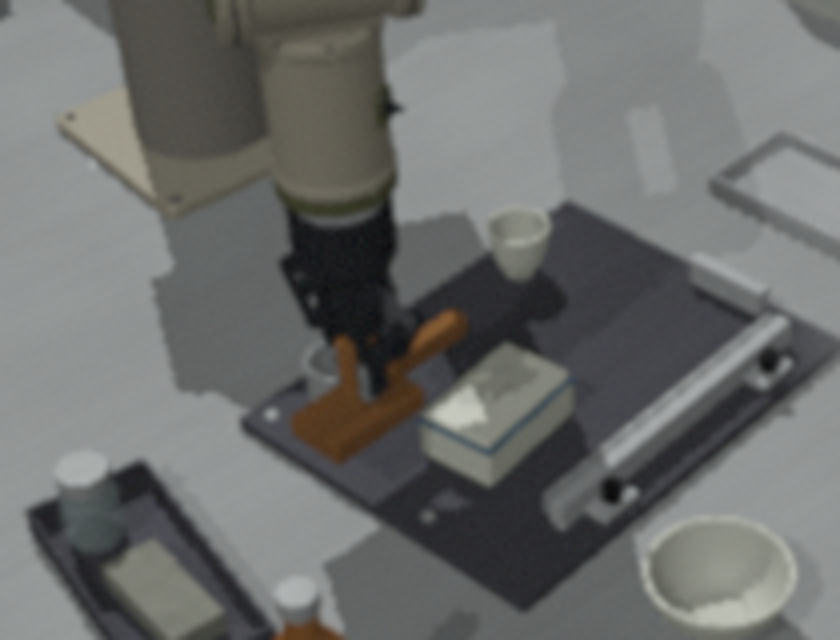

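jog_arm(targets=[[-0.006,0.001,0,0,0,-0.022,1],[-0.006,0.001,0.015,0,0,-0.022,1],[-0.006,0.001,0.03,0,0,-0.022,1],[-0.006,0.001,0.045,0,0,-0.022,1],[-0.006,0.001,0.045,0,0,-0.022,1]])

```text
time: 7.0
tool_pos: [522.4, -189.4, 60.6]
tcp_rot: [-179.9, -0.1, 97.8]
ft_force: [-1.6, 0.4, -1.1]
finger_gap: 20.3
```

jog_arm(targets=[[0,0,0,0,0,0,1],[0,0,0,0,0,0,1],[0,0,0,0,0,0,1]])

```text
time: 7.25
tool_pos: [524.8, -190.6, 64.2]
tcp_rot: [179.9, 0.1, 97.8]
ft_force: [0.9, 0.1, -1.9]
finger_gap: 20.8
```

```bash
python3 -c "
from h import *
plan(521.4,-188.4,47,97.83)
q=r.sense();print(q['ft_force'],q['wrist_torque'],q['tool_pos'],q['tcp_rot'])
s=r.snapshot('top');crop(s,185,155,160,130,5,'pics/d1.png')
s=r.snapshot('scene');crop(s,155,150,110,85,7,'pics/d2.png')"
```

```text
shift [ 0.0027 -0.0031  0.0172] turn [0.0024 0.0015 0.0002] deg 0.2
[ 0.89380946  0.12240065 -1.87194261] [ 0.00545919 -0.00599781  0.03107219] [ 524.77003872 -190.63267038   64.21400638] [1.79863283e+02 8.64596063e-02 9.78432730e+01]
```

View pics/d1.png

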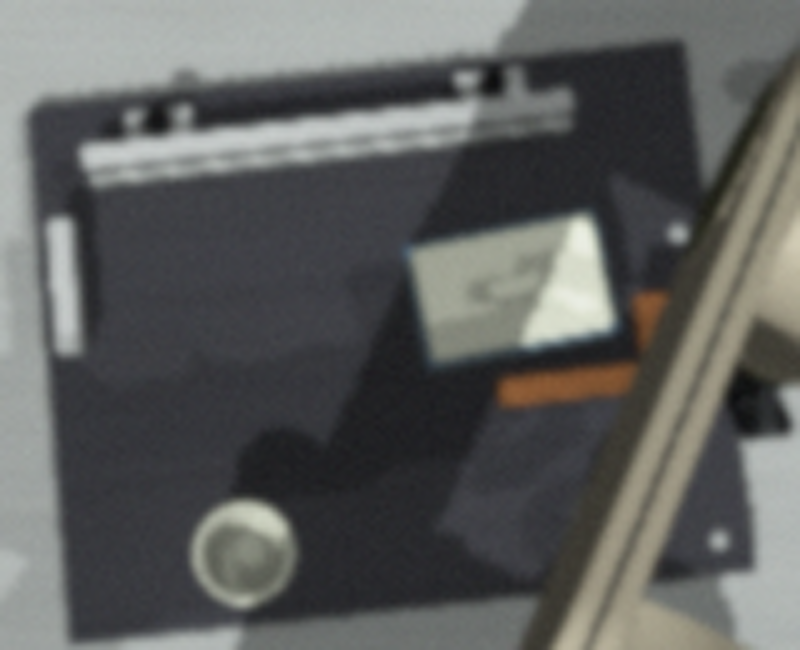

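View pics/d2.png

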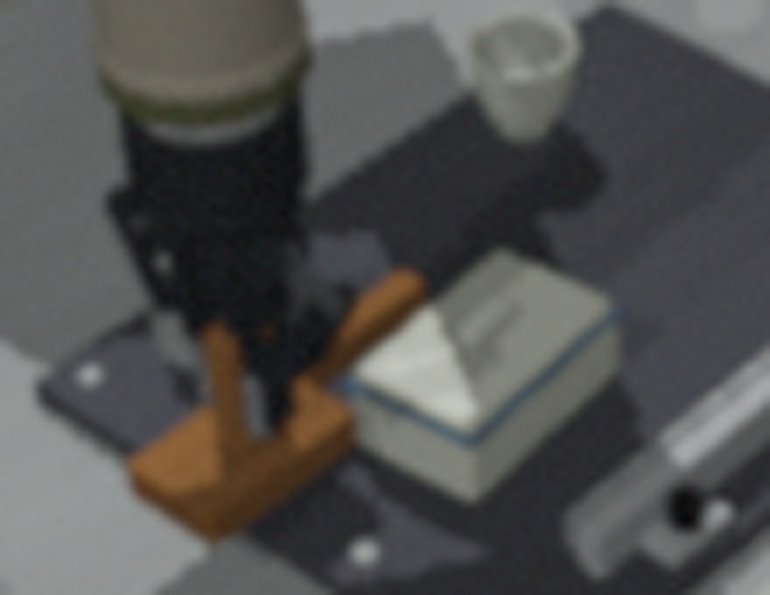

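jog_arm(targets=[[0,0,0.003,0,0,0,1],[0,0,0.006,0,0,0,1],[0,0,0.009,0,0,0,1],[0,0,0.011,0,0,0,1],[0,0,0.012,0,0,0,1]])

```text
time: 7.77
tool_pos: [523.1, -190.0, 49.5]
tcp_rot: [-179.9, -0.0, 97.8]
ft_force: [0.7, 0.4, -1.1]
finger_gap: 20.8
```

jog_arm(targets=[[0,0,0,0,0,0,1],[0,0,0,0,0,0,1],[0,0,0,0,0,0,1]])

```text
time: 8.02
tool_pos: [523.6, -190.2, 50.4]
tcp_rot: [180.0, 0.0, 97.8]
ft_force: [-0.4, -0.4, -0.3]
finger_gap: 20.7
```

jog_arm(targets=[[0,0,0,0,0,0,1],[0,0,0,0,0,0,1]])

```text
time: 8.18
tool_pos: [523.7, -190.3, 50.5]
tcp_rot: [180.0, 0.0, 97.8]
ft_force: [-0.3, -0.7, -1.1]
finger_gap: 20.7
```

jog_arm(targets=[[0,0.002,0.001,0,0,0,1],[0,0.005,0.002,0,0,0,1],[0,0.008,0.003,0,0,0,1],[0,0.011,0.003,0,0,0,1],[0,0.014,0.003,0,0,0,1]])

```text
time: 8.6
tool_pos: [537.7, -188.2, 47.2]
tcp_rot: [-180.0, -0.0, 97.8]
ft_force: [0.3, 0.4, -0.9]
finger_gap: 21.1
```

jog_arm(targets=[[0,0.003,0,0,0,0,1],[0,0.006,0,0,0,0,1],[0,0.009,0,0,0,0,1],[0,0.012,0,0,0,0,1],[0,0.015,0,0,0,0,1]])

```text
time: 9.02
tool_pos: [551.1, -185.8, 46.6]
tcp_rot: [-179.8, -0.1, 97.9]
ft_force: [-5.5, -0.2, 0.4]
finger_gap: 20.4
```

```bash
python3 -c "
from h import *
q=r.sense();print(q['ft_force'],q['wrist_torque'],q['tool_pos'],q['tcp_rot'])
s=r.snapshot('top');crop(s,185,155,160,130,5,'pics/e1.png')
"
```

```text
[-5.54657769 -0.18402931  0.37414878] [0.26805123 1.16175063 0.59157176] [ 551.12176883 -185.83800811   46.56819841] [-1.79819048e+02 -7.02718969e-02  9.78792725e+01]
```

View pics/e1.png

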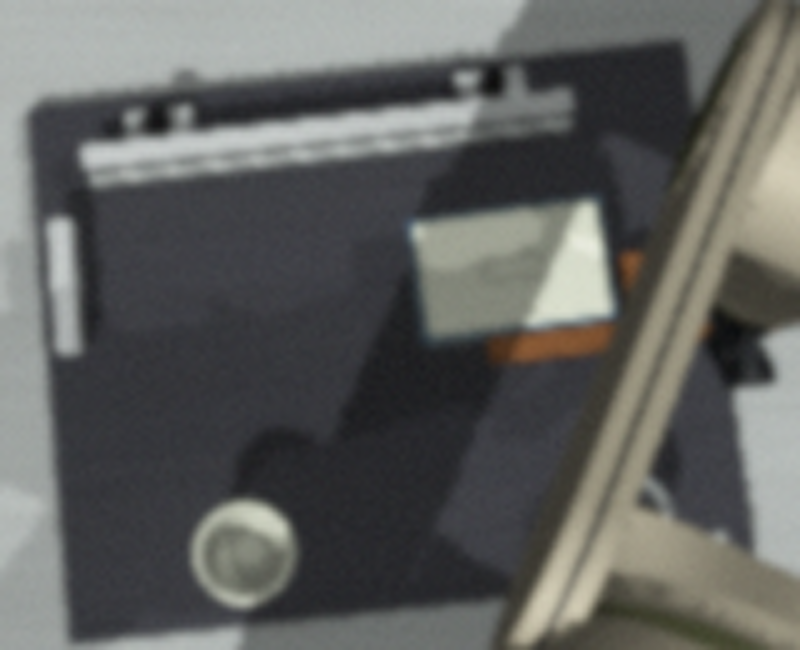

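The dish has turned flush to the lip: its top is at (410–618, 200–345) px in the crop. The force is about 5.5 N, which is sliding friction. I'll keep pressing.

jog_arm(targets=[[0,0.003,0,0,0,0,1],[0,0.006,0,0,0,0,1],[0,0.009,0,0,0,0,1],[0,0.012,0,0,0,0,1],[0,0.015,0,0,0,0,1]])

```text
time: 9.48
tool_pos: [566.2, -184.1, 46.7]
tcp_rot: [-179.9, -0.0, 97.9]
ft_force: [-4.7, -1.0, -0.2]
finger_gap: 20.9
```

jog_arm(targets=[[0,0.003,0,0,0,0,1],[0,0.006,0,0,0,0,1],[0,0.009,0,0,0,0,1],[0,0.012,0,0,0,0,1],[0,0.014,0,0,0,0,1]])

```text
time: 9.9
tool_pos: [580.2, -182.2, 46.7]
tcp_rot: [-179.9, -0.0, 97.9]
ft_force: [-5.0, -0.7, 0.1]
finger_gap: 20.4
```

```bash
cat >> h.py <<'E'
def st(yaw=7.83):
    q=r.sense(); t=np.radians(yaw); n=np.array([np.cos(t),np.sin(t)]); e=np.array([-n[1],n[0]])
    f=q['ft_force'][:2]; p=q['tool_pos'][:2]
    print("t %.2f"%q['time'],"travel n %.1f"%(p@n-492.9),"along %.1f"%(p@e),"z %.1f"%q['tool_pos'][2],"Fn %.1f Ft %.1f Fz %.1f"%(-f@n,-f@e,q['ft_force'][2]),"Tz %.2f"%q['wrist_torque'][2],"yc %.0f"%(1000*q['wrist_torque'][2]/(-f@n)),q['tcp_rot'].round(2),q['wrist_torque'].round(2))
E
python3 -c "
from h import *
st()"
```

```text
t 9.90 travel n 57.1 along -259.6 z 46.7 Fn 5.1 Ft -0.0 Fz 0.1 Tz 0.60 yc 118 [-1.7987e+02 -3.0000e-02  9.7860e+01] [0.02 0.99 0.6 ]
```

jog_arm(targets=[[0,0.002,-0.0005,0,0,0,1],[0,0.004,-0.001,0,0,0,1],[0,0.006,-0.001,0,0,0,1],[0,0.008,-0.001,0,0,0,1],[0,0.01,-0.001,0,0,0,1]])

```text
time: 10.32
tool_pos: [590.9, -180.9, 48.1]
tcp_rot: [-180.0, -0.0, 97.8]
ft_force: [-3.1, -1.3, -3.1]
finger_gap: 20.8
```

```bash
python3 -c "
from h import *
st()"
```

```text
t 10.32 travel n 67.8 along -259.7 z 48.1 Fn 3.2 Ft 0.9 Fz -3.1 Tz 0.37 yc 113 [-1.7998e+02 -1.0000e-02  9.7830e+01] [-0.22  0.52  0.37]
```

jog_arm(targets=[[0,0.001,0,0,0,0,1],[0,0.002,0,0,0,0,1],[0,0.003,0,0,0,0,1]])

```text
time: 10.57
tool_pos: [593.9, -180.5, 48.2]
tcp_rot: [-180.0, -0.0, 97.8]
ft_force: [-3.2, -0.9, -2.2]
finger_gap: 20.5
```

```bash
python3 -c "
from h import *
st()
s=r.snapshot('top');crop(s,185,155,160,130,5,'pics/f1.png')
s=r.snapshot('scene');crop(s,180,150,120,85,6,'pics/f2.png')"
```

```text
t 10.57 travel n 70.9 along -259.7 z 48.2 Fn 3.3 Ft 0.5 Fz -2.2 Tz 0.37 yc 112 [-179.99   -0.     97.84] [-0.3   0.58  0.37]
```

View pics/f1.png

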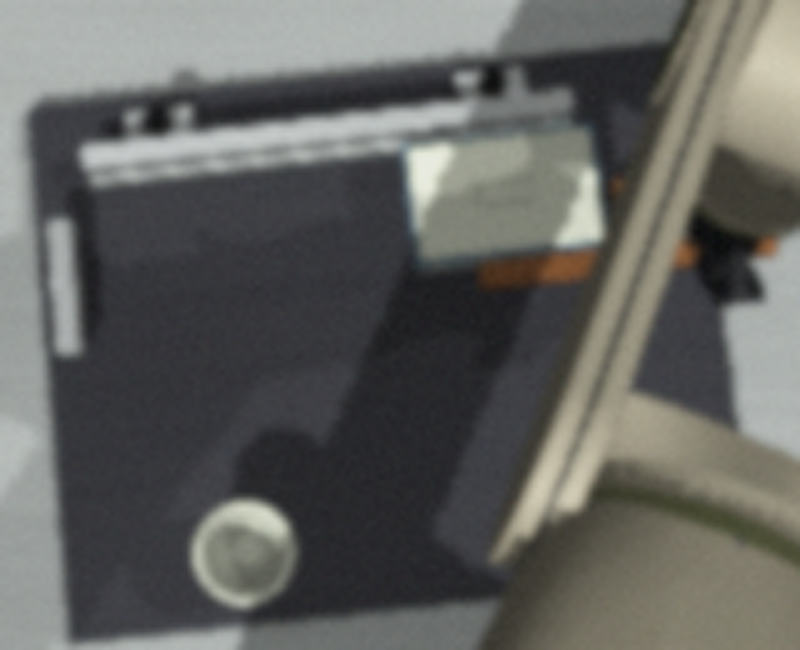

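View pics/f2.png

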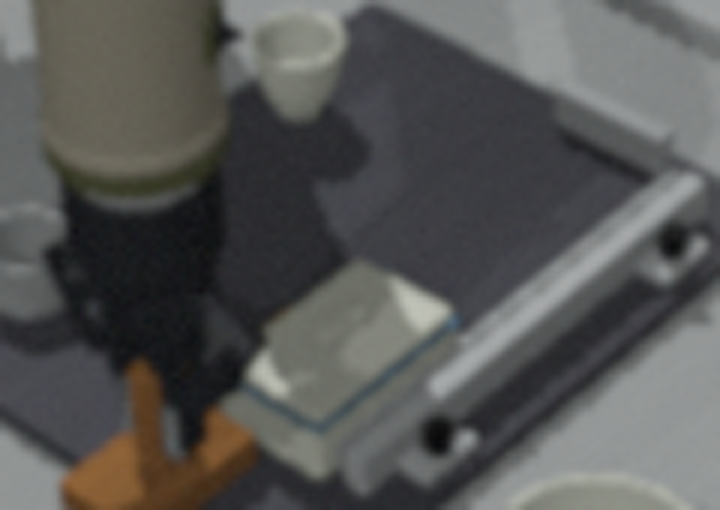

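jog_arm(targets=[[0,0.001,0,0,0,0,1],[0,0.002,0,0,0,0,1],[0,0.002,0,0,0,0,1]])

```text
time: 10.92
tool_pos: [595.9, -180.3, 48.3]
tcp_rot: [-180.0, 0.0, 97.8]
ft_force: [-4.0, -0.2, -2.2]
finger_gap: 21.0
```

```bash
python3 -c "
from h import *
st()"
```

```text
t 10.92 travel n 72.9 along -259.8 z 48.3 Fn 3.9 Ft -0.3 Fz -2.2 Tz 0.40 yc 102 [-1.800e+02  1.000e-02  9.784e+01] [-0.28  0.54  0.4 ]
```

jog_arm(targets=[[0,0.001,0,0,0,0,1],[0,0.002,0,0,0,0,1],[0,0.002,0,0,0,0,1]])

```text
time: 11.17
tool_pos: [597.7, -180.1, 48.3]
tcp_rot: [-180.0, 0.0, 97.8]
ft_force: [-5.1, -1.3, -1.7]
finger_gap: 20.8
```

```bash
python3 -c "
from h import *
st()"
```

```text
t 11.17 travel n 74.7 along -259.8 z 48.3 Fn 5.2 Ft 0.6 Fz -1.7 Tz 0.45 yc 85 [-179.97    0.     97.84] [-0.33  0.82  0.45]
```

jog_arm(targets=[[0,0.0005,0,0,0,0,1],[0,0.001,0,0,0,0,1],[0,0.001,0,0,0,0,1]])

```text
time: 11.42
tool_pos: [598.6, -180.0, 48.3]
tcp_rot: [-180.0, 0.0, 97.8]
ft_force: [-4.4, -1.4, -1.7]
finger_gap: 20.8
```

```bash
python3 -c "
from h import *
st()"
```

```text
t 11.42 travel n 75.6 along -259.9 z 48.3 Fn 4.6 Ft 0.8 Fz -1.7 Tz 0.54 yc 118 [-179.97    0.     97.84] [-0.34  0.98  0.54]
```

jog_arm(targets=[[0,0.0005,0,0,0,0,1],[0,0.001,0,0,0,0,1],[0,0.001,0,0,0,0,1]])

```text
time: 11.67
tool_pos: [599.5, -179.9, 48.3]
tcp_rot: [-180.0, 0.0, 97.8]
ft_force: [-5.3, -2.1, -1.2]
finger_gap: 21.0
```

```bash
python3 -c "
from h import *
st()"
```

```text
t 11.67 travel n 76.5 along -259.8 z 48.3 Fn 5.6 Ft 1.3 Fz -1.2 Tz 0.49 yc 88 [-179.96    0.     97.84] [-0.31  1.    0.49]
```

jog_arm(targets=[[0,0.0005,0,0,0,0,1],[0,0.001,0,0,0,0,1],[0,0.001,0,0,0,0,1]])

```text
time: 11.92
tool_pos: [600.4, -179.7, 48.2]
tcp_rot: [-180.0, 0.0, 97.8]
ft_force: [-5.0, -2.0, -1.3]
finger_gap: 20.7
```

```bash
python3 -c "
from h import *
st()"
```

```text
t 11.92 travel n 77.4 along -259.9 z 48.2 Fn 5.2 Ft 1.3 Fz -1.3 Tz 0.54 yc 103 [-179.95    0.     97.83] [-0.33  1.06  0.54]
```

jog_arm(targets=[[0,0.0005,0,0,0,0,1],[0,0.001,0,0,0,0,1],[0,0.001,0,0,0,0,1]])

```text
time: 12.17
tool_pos: [601.1, -179.7, 48.2]
tcp_rot: [-179.9, -0.0, 97.8]
ft_force: [-7.7, -1.7, -0.8]
finger_gap: 20.8
```

```bash
python3 -c "
from h import *
st()"
```

```text
t 12.17 travel n 78.1 along -259.9 z 48.2 Fn 7.8 Ft 0.7 Fz -0.8 Tz 0.53 yc 68 [-179.91   -0.     97.84] [-0.3   1.34  0.53]
```

jog_arm(targets=[[0,0.0005,0,0,0,0,1],[0,0.0005,0,0,0,0,1],[0,0.0005,0,0,0,0,1]])

```text
time: 12.42
tool_pos: [601.2, -179.7, 48.1]
tcp_rot: [-179.9, -0.0, 97.8]
ft_force: [-9.4, -2.2, 0.4]
finger_gap: 20.8
```

```bash
python3 -c "
from h import *
st()
s=r.snapshot('top');crop(s,185,155,160,130,5,'pics/g1.png')
s=r.snapshot('scene');crop(s,180,150,120,85,6,'pics/g2.png')"
```

```text
t 12.42 travel n 78.2 along -259.9 z 48.1 Fn 9.6 Ft 1.0 Fz 0.4 Tz 0.66 yc 68 [-1.7987e+02 -1.0000e-02  9.7840e+01] [-0.35  1.65  0.66]
```

View pics/g1.png

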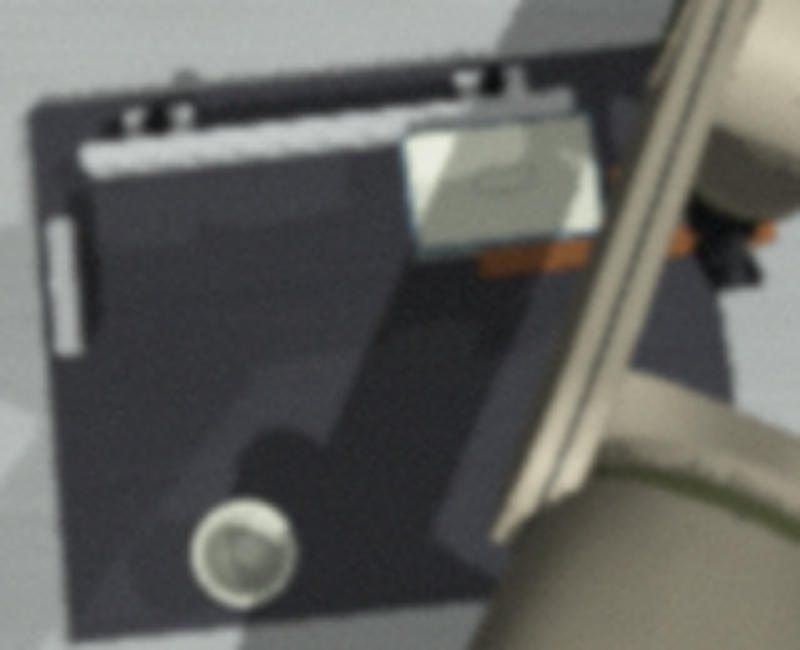

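View pics/g2.png

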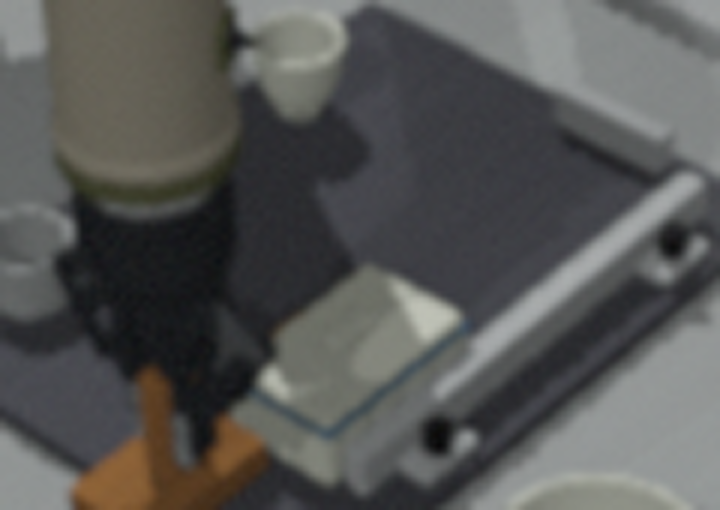

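The bar's lower strip has closed up, so it is fully in. The force now rises at about 4 N/mm with almost no travel. I'll back off slightly and start feeding.

jog_arm(targets=[[0.001,-0.0003,0,0,0,0,1],[0.002,-0.0004,0,0,0,0,1],[0.003,-0.0004,0,0,0,0,1],[0.004,-0.0004,0,0,0,0,1],[0.005,-0.0004,0,0,0,0,1]])

```text
time: 12.93
tool_pos: [600.6, -175.9, 48.4]
tcp_rot: [-179.9, 0.1, 97.8]
ft_force: [-7.3, -6.6, -0.5]
finger_gap: 20.6
```

```bash
python3 -c "
from h import *
st()"
```

```text
t 12.93 travel n 78.2 along -256.1 z 48.4 Fn 8.1 Ft 5.5 Fz -0.5 Tz 0.59 yc 73 [-1.7993e+02  1.1000e-01  9.7820e+01] [-1.21  1.26  0.59]
```

jog_arm(targets=[[0.0015,-0.0002,0,0,0,0,1],[0.003,-0.0003,0,0,0,0,1],[0.0045,-0.0003,0,0,0,0,1],[0.006,-0.0003,0,0,0,0,1],[0.0075,-0.0003,0,0,0,0,1]])

```text
time: 13.35
tool_pos: [599.6, -168.7, 48.6]
tcp_rot: [-180.0, 0.1, 97.8]
ft_force: [-5.2, -10.8, -0.9]
finger_gap: 20.5
```

```bash
python3 -c "
from h import *
st()"
```

```text
t 13.35 travel n 78.1 along -248.8 z 48.6 Fn 6.6 Ft 10.0 Fz -0.9 Tz 0.53 yc 80 [-1.7997e+02  1.3000e-01  9.7820e+01] [-1.75  1.13  0.53]
```

jog_arm(targets=[[0.002,0,0,0,0,0,1],[0.004,0,0,0,0,0,1],[0.006,0,0,0,0,0,1],[0.008,0,0,0,0,0,1],[0.01,0,0,0,0,0,1]])

```text
time: 13.77
tool_pos: [598.3, -159.5, 48.7]
tcp_rot: [-180.0, 0.2, 97.8]
ft_force: [-5.4, -10.6, -1.7]
finger_gap: 20.5
```

```bash
python3 -c "
from h import *
st()
s=r.snapshot('top');crop(s,185,155,160,130,5,'pics/i1.png')"
```

```text
t 13.77 travel n 78.1 along -239.5 z 48.7 Fn 6.8 Ft 9.8 Fz -1.7 Tz 0.70 yc 102 [-179.98    0.19   97.8 ] [-1.81  1.1   0.7 ]
```

View pics/i1.png

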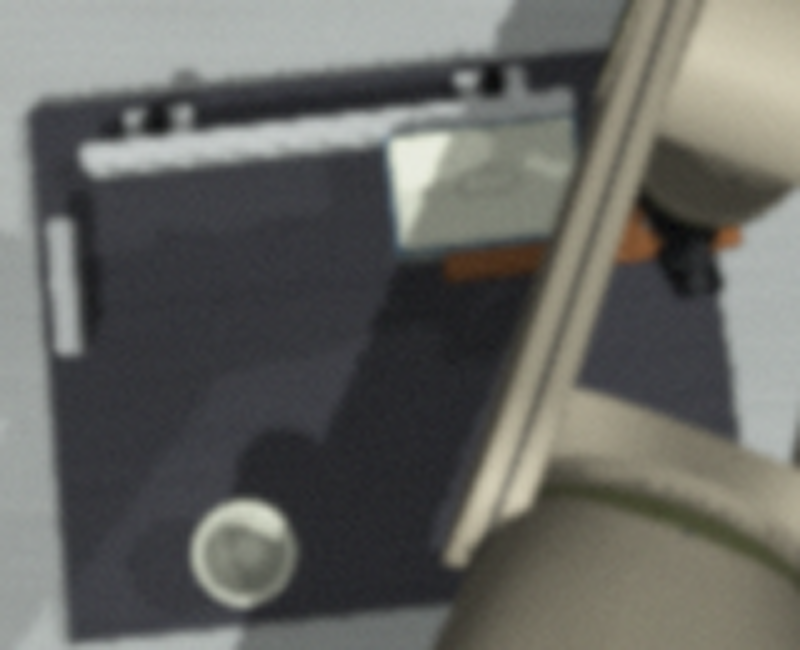

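The dish is feeding, still flat on the bar, at a steady 10 N. I'll carry on.

jog_arm(targets=[[0.0025,0,0,0,0,0,1],[0.005,-0.0001,0,0,0,0,1],[0.0075,-0.0001,0,0,0,0,1],[0.01,-0.0001,0,0,0,0,1],[0.0125,-0.0001,0,0,0,0,1]])

```text
time: 14.23
tool_pos: [596.6, -147.0, 48.7]
tcp_rot: [-180.0, 0.2, 97.8]
ft_force: [-5.3, -10.2, -1.8]
finger_gap: 20.4
```

```bash
python3 -c "
from h import *
st()"
```

```text
t 14.23 travel n 78.1 along -226.9 z 48.7 Fn 6.6 Ft 9.4 Fz -1.8 Tz 0.53 yc 80 [-179.99    0.18   97.8 ] [-1.73  1.09  0.53]
```

jog_arm(targets=[[0.0025,0,0,0,0,0,1],[0.005,0,0,0,0,0,1],[0.0075,0,0,0,0,0,1],[0.01,0,0,0,0,0,1],[0.0125,0,0,0,0,0,1]])

```text
time: 14.65
tool_pos: [594.9, -134.5, 48.7]
tcp_rot: [-180.0, 0.2, 97.8]
ft_force: [-6.4, -9.9, -1.6]
finger_gap: 21.0
```

```bash
python3 -c "
from h import *
st()"
```

```text
t 14.65 travel n 78.1 along -214.3 z 48.7 Fn 7.7 Ft 8.9 Fz -1.6 Tz 0.56 yc 73 [-179.98    0.18   97.81] [-1.8   1.06  0.56]
```

jog_arm(targets=[[0.0025,0,0,0,0,0,1],[0.005,0,0,0,0,0,1],[0.0075,0,0,0,0,0,1],[0.01,0,0,0,0,0,1],[0.0125,0,0,0,0,0,1]])

```text
time: 15.07
tool_pos: [593.2, -122.1, 48.7]
tcp_rot: [-180.0, 0.2, 97.8]
ft_force: [-5.6, -9.0, -1.5]
finger_gap: 20.4
```

jog_arm(targets=[[0.0025,0,0,0,0,0,1],[0.005,0,0,0,0,0,1],[0.0075,0,0,0,0,0,1],[0.01,0,0,0,0,0,1],[0.0125,0,0,0,0,0,1]])

```text
time: 15.48
tool_pos: [591.5, -109.7, 48.6]
tcp_rot: [-180.0, 0.2, 97.8]
ft_force: [-6.0, -10.8, -2.0]
finger_gap: 21.0
```

```bash
python3 -c "
from h import *
st()"
```

```text
t 15.48 travel n 78.1 along -189.3 z 48.6 Fn 7.4 Ft 9.9 Fz -2.0 Tz 0.58 yc 78 [-1.7998e+02  1.7000e-01  9.7800e+01] [-1.82  1.07  0.58]
```

jog_arm(targets=[[0.0025,0,0,0,0,0,1],[0.005,0,0,0,0,0,1],[0.0075,0,0,0,0,0,1],[0.01,0,0,0,0,0,1],[0.0125,0,0,0,0,0,1]])

```text
time: 15.9
tool_pos: [589.7, -97.3, 48.6]
tcp_rot: [-180.0, 0.2, 97.8]
ft_force: [-5.5, -9.3, -1.8]
finger_gap: 20.7
```

```bash
python3 -c "
from h import *
st()
s=r.snapshot('top');crop(s,185,155,160,130,5,'pics/j1.png')"
```

```text
t 15.90 travel n 78.1 along -176.7 z 48.6 Fn 6.7 Ft 8.5 Fz -1.8 Tz 0.59 yc 89 [-1.7997e+02  1.7000e-01  9.7800e+01] [-1.74  1.05  0.59]
```

View pics/j1.png

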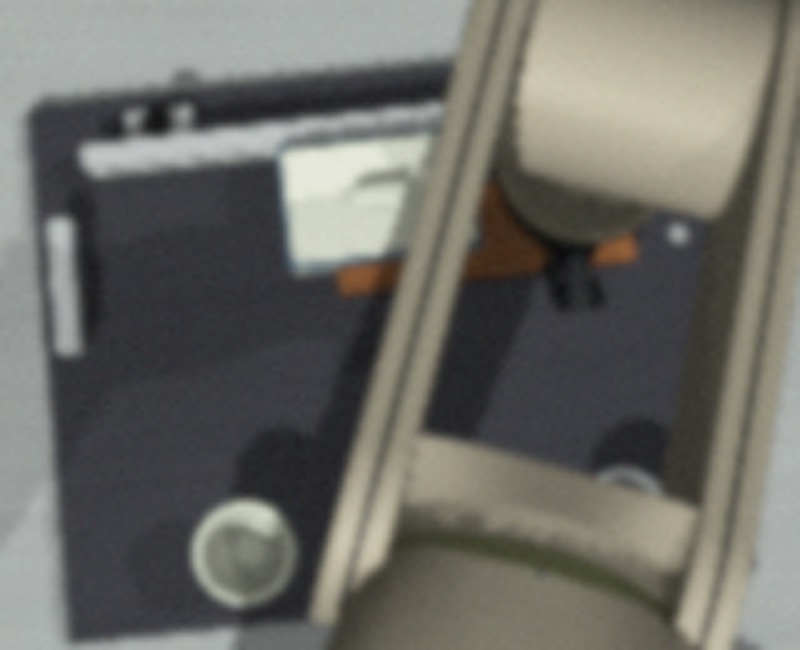

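jog_arm(targets=[[0.0025,0,0,0,0,0,1],[0.005,0,0,0,0,0,1],[0.0075,0,0,0,0,0,1],[0.01,0,0,0,0,0,1],[0.0125,0,0,0,0,0,1]])

```text
time: 16.37
tool_pos: [588.0, -84.9, 48.6]
tcp_rot: [-180.0, 0.2, 97.8]
ft_force: [-5.0, -10.2, -0.7]
finger_gap: 20.9
```

jog_arm(targets=[[0.0025,0,0,0,0,0,1],[0.005,0,0,0,0,0,1],[0.0075,0,0,0,0,0,1],[0.01,0,0,0,0,0,1],[0.0125,0,0,0,0,0,1]])

```text
time: 16.78
tool_pos: [586.3, -72.5, 48.6]
tcp_rot: [-180.0, 0.2, 97.8]
ft_force: [-5.6, -10.3, -1.2]
finger_gap: 21.1
```

```bash
python3 -c "
from h import *
st()"
```

```text
t 16.78 travel n 78.0 along -151.7 z 48.6 Fn 6.9 Ft 9.5 Fz -1.2 Tz 0.55 yc 79 [-1.7996e+02  1.7000e-01  9.7810e+01] [-1.86  1.05  0.55]
```

jog_arm(targets=[[0.0025,0,0,0,0,0,1],[0.005,0,0,0,0,0,1],[0.0075,0,0,0,0,0,1],[0.01,0,0,0,0,0,1],[0.0125,0,0,0,0,0,1]])

```text
time: 17.2
tool_pos: [584.6, -60.1, 48.5]
tcp_rot: [-180.0, 0.2, 97.8]
ft_force: [-5.9, -10.1, -1.3]
finger_gap: 21.1
```

```bash
python3 -c "
from h import *
st()"
```

```text
t 17.20 travel n 78.0 along -139.2 z 48.5 Fn 7.2 Ft 9.2 Fz -1.3 Tz 0.59 yc 82 [-1.7996e+02  1.7000e-01  9.7810e+01] [-1.84  1.12  0.59]
```

jog_arm(targets=[[0.0025,0,0,0,0,0,1],[0.005,0,0,0,0,0,1],[0.0075,0,0,0,0,0,1],[0.01,0,0,0,0,0,1],[0.0125,0,0,0,0,0,1]])

```text
time: 17.62
tool_pos: [582.9, -47.8, 48.6]
tcp_rot: [-180.0, 0.2, 97.8]
ft_force: [-6.1, -11.7, -0.1]
finger_gap: 20.8
```

```bash
python3 -c "
from h import *
st()"
```

```text
t 17.62 travel n 78.0 along -126.7 z 48.6 Fn 7.7 Ft 10.8 Fz -0.1 Tz 0.57 yc 75 [-1.7996e+02  1.7000e-01  9.7810e+01] [-1.88  1.16  0.57]
```

jog_arm(targets=[[0.0025,0,0,0,0,0,1],[0.005,0,0,0,0,0,1],[0.0075,0,0,0,0,0,1],[0.01,0,0,0,0,0,1],[0.0125,0,0,0,0,0,1]])

```text
time: 18.03
tool_pos: [581.2, -35.4, 48.6]
tcp_rot: [-180.0, 0.2, 97.8]
ft_force: [-6.1, -11.6, -0.2]
finger_gap: 21.0
```

```bash
python3 -c "
from h import *
st()
s=r.snapshot('top');crop(s,185,155,160,130,5,'pics/k1.png')"
```

```text
t 18.03 travel n 78.0 along -114.2 z 48.6 Fn 7.6 Ft 10.6 Fz -0.2 Tz 0.58 yc 76 [-1.7996e+02  1.7000e-01  9.7810e+01] [-1.85  1.15  0.58]
```

View pics/k1.png

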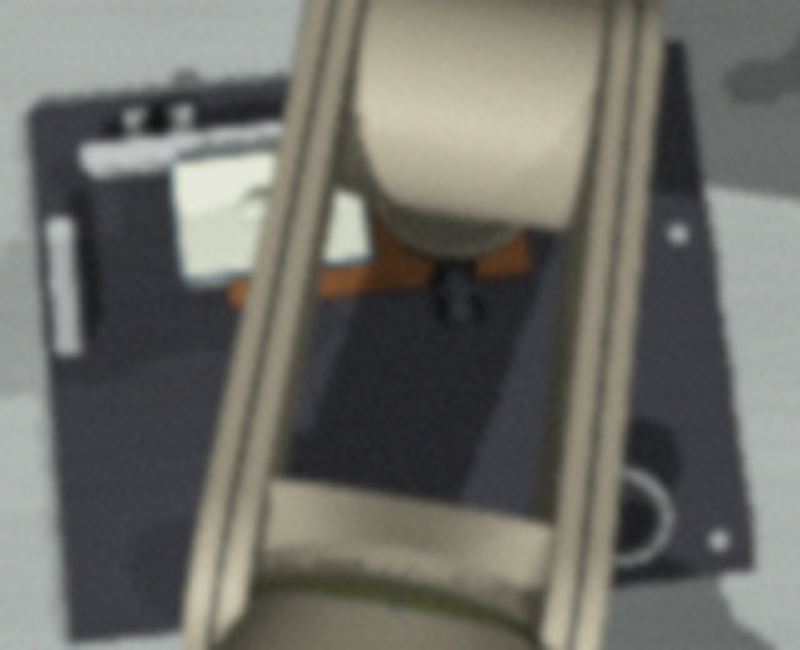

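jog_arm(targets=[[0.0025,0,0,0,0,0,1],[0.005,-0.0001,0,0,0,0,1],[0.0075,-0.0001,0,0,0,0,1],[0.01,-0.0001,0,0,0,0,1],[0.0125,-0.0001,0,0,0,0,1]])

```text
time: 18.5
tool_pos: [579.5, -22.9, 48.6]
tcp_rot: [-180.0, 0.2, 97.8]
ft_force: [-5.4, -9.8, -0.0]
finger_gap: 20.6
```

jog_arm(targets=[[0.0025,0,0,0,0,0,1],[0.005,0,0,0,0,0,1],[0.0075,0,0,0,0,0,1],[0.01,0,0,0,0,0,1],[0.0125,0,0,0,0,0,1]])

```text
time: 18.92
tool_pos: [577.8, -10.5, 48.6]
tcp_rot: [-180.0, 0.2, 97.8]
ft_force: [-4.9, -10.7, -1.5]
finger_gap: 20.5
```

```bash
python3 -c "
from h import *
st()"
```

```text
t 18.92 travel n 78.0 along -89.1 z 48.6 Fn 6.4 Ft 9.9 Fz -1.5 Tz 0.58 yc 91 [-1.7996e+02  1.6000e-01  9.7810e+01] [-1.92  1.08  0.58]
```

jog_arm(targets=[[0.002,0,0,0,0,0,1],[0.004,0,0,0,0,0,1],[0.006,0,0,0,0,0,1],[0.008,0,0,0,0,0,1],[0.01,0,0,0,0,0,1]])

```text
time: 19.33
tool_pos: [576.4, -0.6, 48.6]
tcp_rot: [-180.0, 0.2, 97.8]
ft_force: [-5.5, -11.7, -0.7]
finger_gap: 20.8
```

```bash
python3 -c "
from h import *
st()
s=r.snapshot('top');crop(s,185,155,160,130,5,'pics/l1.png')
s=r.snapshot('scene');crop(s,190,130,120,90,6,'pics/l2.png')"
```

```text
t 19.33 travel n 78.0 along -79.2 z 48.6 Fn 7.0 Ft 10.9 Fz -0.7 Tz 0.48 yc 68 [-1.7996e+02  1.7000e-01  9.7810e+01] [-1.95  1.02  0.48]
```

View pics/l1.png

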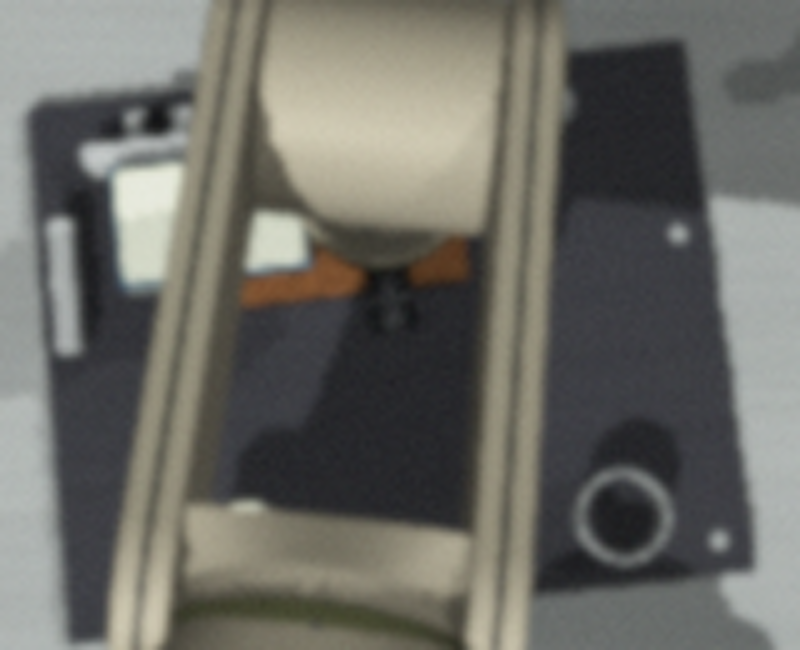

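View pics/l2.png

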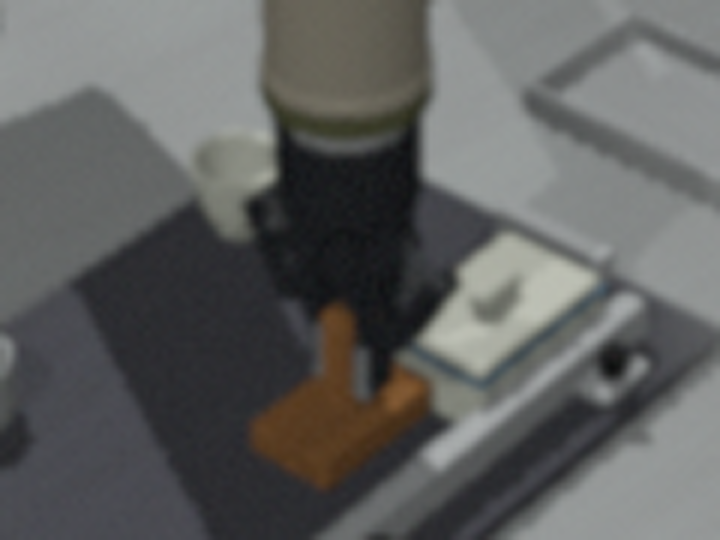

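jog_arm(targets=[[0.0015,0,0,0,0,0,1],[0.003,0,0,0,0,0,1],[0.0045,0,0,0,0,0,1],[0.006,0,0,0,0,0,1],[0.0075,0,0,0,0,0,1]])

```text
time: 19.85
tool_pos: [575.3, 6.7, 48.6]
tcp_rot: [-180.0, 0.2, 97.8]
ft_force: [-5.7, -10.5, -0.0]
finger_gap: 20.5
```

jog_arm(targets=[[0.0015,0,0,0,0,0,1],[0.003,0,0,0,0,0,1],[0.0045,0,0,0,0,0,1],[0.006,0,0,0,0,0,1]])

```text
time: 20.18
tool_pos: [574.6, 12.7, 48.6]
tcp_rot: [-180.0, 0.2, 97.8]
ft_force: [-5.5, -10.6, -0.8]
finger_gap: 21.0
```

```bash
python3 -c "
from h import *
st()"
```

```text
t 20.18 travel n 78.0 along -65.7 z 48.6 Fn 6.9 Ft 9.8 Fz -0.8 Tz 0.54 yc 79 [-1.7996e+02  1.6000e-01  9.7810e+01] [-1.93  1.11  0.54]
```

jog_arm(targets=[[0.0007,0,0,0,0,0,1],[0.0014,0,0,0,0,0,1],[0.0021,0,0,0,0,0,1]])

```text
time: 20.43
tool_pos: [574.2, 14.8, 48.6]
tcp_rot: [-180.0, 0.2, 97.8]
ft_force: [-5.3, -11.0, -0.5]
finger_gap: 20.8
```

```bash
python3 -c "
from h import *
st()"
```

```text
t 20.43 travel n 78.0 along -63.6 z 48.6 Fn 6.7 Ft 10.2 Fz -0.5 Tz 0.58 yc 86 [-1.7995e+02  1.6000e-01  9.7810e+01] [-1.92  1.08  0.58]
```

jog_arm(targets=[[0.0007,0,0,0,0,0,1],[0.0014,0,0,0,0,0,1],[0.0021,0,0,0,0,0,1]])

```text
time: 20.68
tool_pos: [574.0, 16.8, 48.6]
tcp_rot: [-180.0, 0.2, 97.8]
ft_force: [-5.1, -11.4, 0.1]
finger_gap: 20.8
```

```bash
python3 -c "
from h import *
st()"
```

```text
t 20.68 travel n 78.0 along -61.6 z 48.6 Fn 6.6 Ft 10.6 Fz 0.1 Tz 0.53 yc 81 [-1.7996e+02  1.7000e-01  9.7810e+01] [-1.96  1.1   0.53]
```

jog_arm(targets=[[0.0007,0,0,0,0,0,1],[0.0014,0,0,0,0,0,1],[0.0021,0,0,0,0,0,1]])

```text
time: 20.93
tool_pos: [573.7, 18.9, 48.6]
tcp_rot: [-180.0, 0.2, 97.8]
ft_force: [-5.8, -11.3, 0.1]
finger_gap: 20.8
```

jog_arm(targets=[[0.0007,0,0,0,0,0,1],[0.0014,0,0,0,0,0,1]])

```text
time: 21.1
tool_pos: [573.5, 20.2, 48.6]
tcp_rot: [-180.0, 0.2, 97.8]
ft_force: [-5.4, -11.2, -0.6]
finger_gap: 20.6
```

jog_arm(targets=[[0.0007,0,0,0,0,0,1],[0.0014,0,0,0,0,0,1]])

```text
time: 21.27
tool_pos: [573.3, 21.7, 48.6]
tcp_rot: [-180.0, 0.2, 97.8]
ft_force: [-5.8, -11.5, 0.3]
finger_gap: 20.7
```

```bash
python3 -c "
from h import *
st()"
```

```text
t 21.27 travel n 78.0 along -56.6 z 48.6 Fn 7.4 Ft 10.6 Fz 0.3 Tz 0.52 yc 70 [-1.7995e+02  1.7000e-01  9.7810e+01] [-2.    1.05  0.52]
```

jog_arm(targets=[[0.0005,0,0,0,0,0,1],[0.001,0,0,0,0,0,1]])

```text
time: 21.43
tool_pos: [573.1, 22.7, 48.6]
tcp_rot: [-180.0, 0.2, 97.8]
ft_force: [-4.9, -11.4, -0.6]
finger_gap: 20.6
```

```bash
python3 -c "
from h import *
st()"
```

```text
t 21.43 travel n 78.0 along -55.6 z 48.6 Fn 6.4 Ft 10.6 Fz -0.6 Tz 0.52 yc 81 [-1.7995e+02  1.7000e-01  9.7810e+01] [-1.99  1.1   0.52]
```

jog_arm(targets=[[0.0006,0,0,0,0,0,1],[0.0012,0,0,0,0,0,1]])

```text
time: 21.6
tool_pos: [573.0, 23.8, 48.6]
tcp_rot: [-180.0, 0.2, 97.8]
ft_force: [-5.5, -11.1, -0.4]
finger_gap: 21.0
```

jog_arm(targets=[[0.0006,0,0,0,0,0,1],[0.0012,0,0,0,0,0,1]])

```text
time: 21.77
tool_pos: [572.8, 25.0, 48.6]
tcp_rot: [-180.0, 0.2, 97.8]
ft_force: [-5.9, -12.1, -1.4]
finger_gap: 20.9
```

jog_arm(targets=[[0.0006,0,0,0,0,0,1],[0.0012,0,0,0,0,0,1]])

```text
time: 21.93
tool_pos: [572.7, 26.2, 48.6]
tcp_rot: [-180.0, 0.2, 97.8]
ft_force: [-5.4, -11.7, -0.5]
finger_gap: 20.6
```

```bash
python3 -c "
from h import *
st()
s=r.snapshot('top');crop(s,185,155,160,130,5,'pics/m1.png')"
```

```text
t 21.93 travel n 78.0 along -52.1 z 48.6 Fn 6.9 Ft 10.9 Fz -0.5 Tz 0.51 yc 74 [-1.7996e+02  1.7000e-01  9.7810e+01] [-2.02  1.07  0.51]
```

View pics/m1.png

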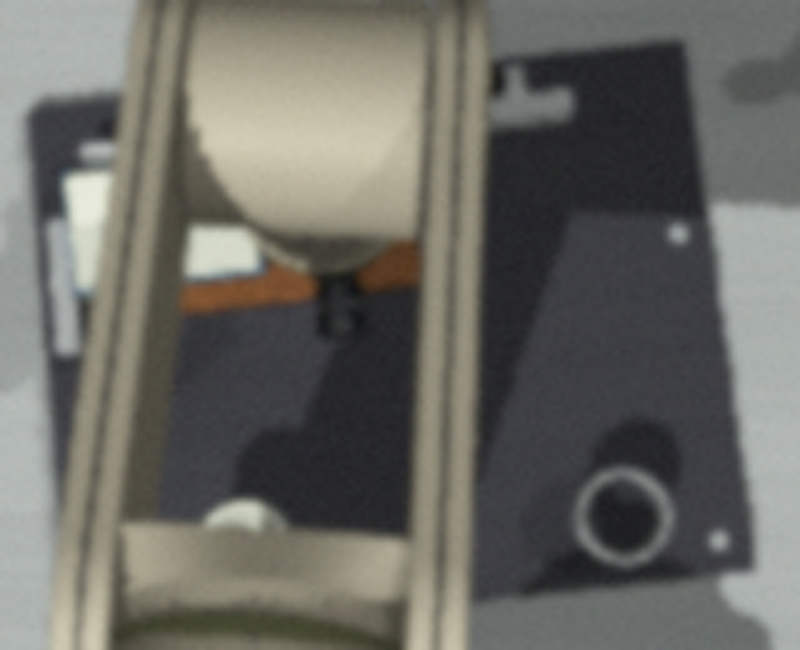

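jog_arm(targets=[[0.0005,0,0,0,0,0,1],[0.001,0,0,0,0,0,1]])

```text
time: 22.15
tool_pos: [572.7, 26.4, 48.7]
tcp_rot: [-180.0, 0.2, 97.8]
ft_force: [-5.0, -16.5, 1.2]
finger_gap: 20.9
```

jog_arm(targets=[[0.0005,0,0,0,0,0,1],[0.001,0,0,0,0,0,1]])

```text
time: 22.32
tool_pos: [572.6, 26.5, 48.8]
tcp_rot: [-180.0, 0.3, 97.8]
ft_force: [-5.0, -20.6, 1.3]
finger_gap: 21.2
```

jog_arm(targets=[[0.0005,0,0,0,0,0,1],[0.001,0,0,0,0,0,1]])

```text
time: 22.48
tool_pos: [572.6, 26.7, 48.9]
tcp_rot: [-180.0, 0.4, 97.8]
ft_force: [-5.3, -25.0, 1.7]
finger_gap: 21.0
```

```bash
python3 -c "
from h import *
st()"
```

```text
t 22.48 travel n 78.0 along -51.6 z 48.9 Fn 8.6 Ft 24.0 Fz 1.7 Tz 0.57 yc 66 [-179.95    0.39   97.79] [-4.31  1.17  0.57]
```

Home: the force rose at 4 N/mm with the position fixed, so the stop carries about 14 N. Next I'll ease off, heel first and then lip.

jog_arm(targets=[[-0.0012,-0.0001,0,0,0,0,1],[-0.0024,-0.0003,0,0,0,0,1],[-0.0036,-0.0005,0,0,0,0,1],[-0.0038,-0.0006,0,0,0,0,1]])

```text
time: 22.82
tool_pos: [572.5, 26.2, 48.5]
tcp_rot: [180.0, 0.1, 97.8]
ft_force: [-4.2, -4.9, -3.1]
finger_gap: 20.5
```

```bash
python3 -c "
from h import *
st()"
```

```text
t 22.82 travel n 77.8 along -52.0 z 48.5 Fn 4.8 Ft 4.2 Fz -3.1 Tz 0.42 yc 88 [1.7998e+02 7.0000e-02 9.7800e+01] [-1.12  0.56  0.42]
```

Now I'll unload both together.

jog_arm(targets=[[-0.0003,-0.0004,0,0,0,0,1],[-0.0006,-0.0008,0,0,0,0,1],[-0.0008,-0.0012,0,0,0,0,1],[-0.0008,-0.0012,0,0,0,0,1]])

```text
time: 23.15
tool_pos: [571.9, 26.2, 48.7]
tcp_rot: [179.9, 0.0, 97.8]
ft_force: [0.4, -4.5, -4.2]
finger_gap: 21.4
```

```bash
python3 -c "
from h import *
st()"
```

```text
t 23.15 travel n 77.2 along -51.9 z 48.7 Fn 0.2 Ft 4.5 Fz -4.2 Tz -0.05 yc -263 [1.7992e+02 2.0000e-02 9.7810e+01] [-0.9  -0.08 -0.05]
```

jog_arm(targets=[[-0.0005,0,0,0,0,0,1],[-0.001,0,0,0,0,0,1],[-0.0015,-0.0001,0,0,0,0,1],[-0.002,-0.0003,0,0,0,0,1],[-0.003,-0.0006,0,0,0,0,1]])

```text
time: 23.57
tool_pos: [571.3, 23.7, 48.5]
tcp_rot: [180.0, -0.0, 97.8]
ft_force: [0.4, 0.3, -1.2]
finger_gap: 20.6
```

```bash
python3 -c "
from h import *
st()"
```

```text
t 23.57 travel n 76.3 along -54.4 z 48.5 Fn -0.5 Ft -0.3 Fz -1.2 Tz 0.07 yc -142 [ 1.7997e+02 -2.0000e-02  9.7840e+01] [-0.1   0.01  0.07]
```

jog_arm(targets=[[-0.001,-0.002,0,0,0,0,1],[-0.003,-0.006,0,0,0,0,1],[-0.005,-0.01,0,0,0,0,1],[-0.008,-0.015,0,0,0,0,1],[-0.011,-0.02,0,0,0,0,1]])

```text
time: 23.98
tool_pos: [552.1, 9.4, 48.2]
tcp_rot: [-180.0, -0.0, 97.8]
ft_force: [-0.8, -0.1, -2.0]
finger_gap: 21.1
```

```bash
python3 -c "
from h import *
st()
s=r.snapshot('top');crop(s,185,155,160,130,5,'pics/n1.png')
s=r.snapshot('scene');crop(s,200,130,120,90,6,'pics/n2.png')"
```

```text
t 23.98 travel n 55.4 along -65.9 z 48.2 Fn 0.8 Ft 0.0 Fz -2.0 Tz -0.01 yc -10 [-179.99   -0.     97.83] [-0.08 -0.03 -0.01]
```

View pics/n2.png

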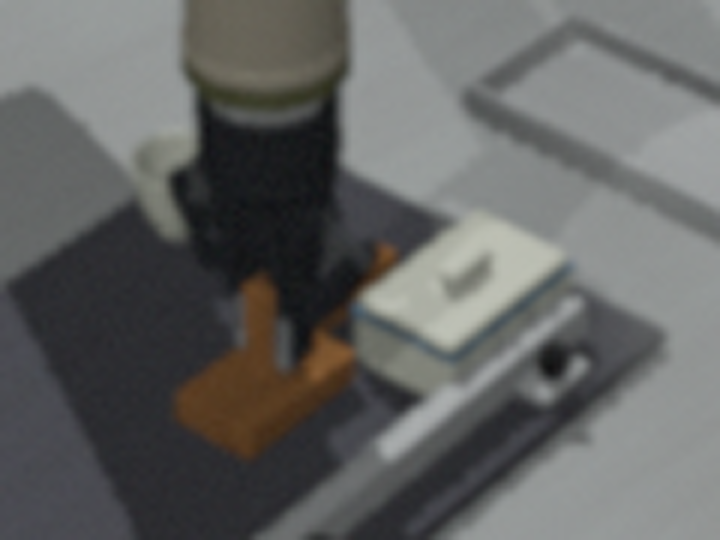

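jog_arm(targets=[[0,0,-0.015,0,0,0,1],[0,0,-0.045,0,0,0,1],[0,0,-0.08,0,0,0,1],[0,0,-0.11,0,0,0,1],[0,0,-0.11,0,0,0,1]])

```text
time: 24.5
tool_pos: [557.0, 9.4, 166.4]
tcp_rot: [179.3, 0.1, 97.8]
ft_force: [1.2, 0.4, 0.3]
finger_gap: 21.3
```

```bash
python3 -c "
from h import *
st();plan(491.5,352.6,158,4.1)"
```

```text
t 24.50 travel n 60.2 along -66.6 z 166.4 Fn -1.3 Ft -0.2 Fz 0.3 Tz -0.03 yc 20 [1.7934e+02 1.4000e-01 9.7820e+01] [-0.01 -0.07 -0.03]
shift [ 0.3489 -0.0183  0.0073] turn [ 0.0108 -0.0076  1.6358] deg 93.7
```

jog_arm(targets=[[0.024,-0.001,0,0,0,0.117,1],[0.048,-0.002,0,0,0,0.234,1],[0.072,-0.004,0,0,0,0.351,1],[0.096,-0.005,0,0,0,0.468,1],[0.12,-0.006,0,0,0,0.585,1]])

```text
time: 24.92
tool_pos: [530.0, 128.7, 158.0]
tcp_rot: [-180.0, -0.0, 64.0]
ft_force: [-0.1, 0.8, -0.9]
finger_gap: 20.5
```

```bash
python3 -c "
from h import *
plan(491.5,352.6,158,4.1)
s=r.snapshot('top');crop(s,160,140,185,145,4,'pics/o1.png')"
```

```text
shift [ 0.1843 -0.1329 -0.    ] turn [-1.0000e-04  0.0000e+00  1.0446e+00] deg 59.9
```

View pics/o1.png

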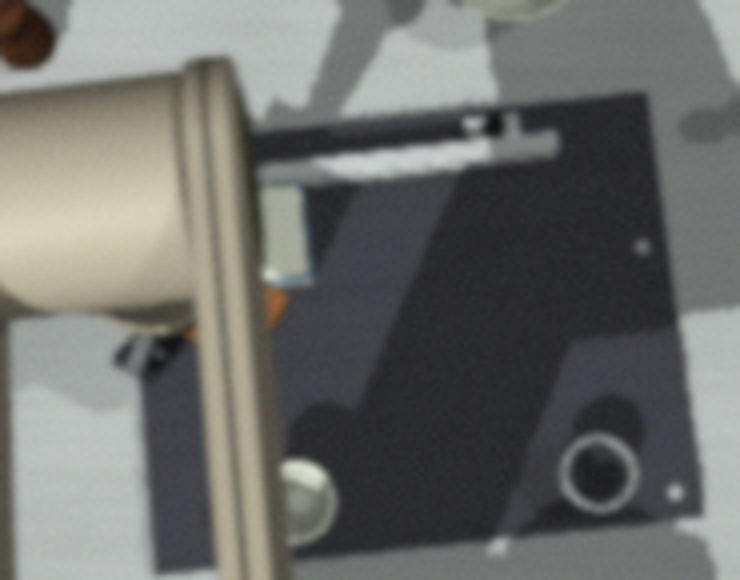

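jog_arm(targets=[[0.02,-0.0145,0,0,0,0.117,1],[0.04,-0.029,0,0,0,0.234,1],[0.06,-0.0435,0,0,0,0.351,1],[0.08,-0.058,0,0,0,0.468,1],[0.1,-0.0725,0,0,0,0.585,1]])

```text
time: 25.38
tool_pos: [508.0, 250.2, 157.9]
tcp_rot: [-180.0, 0.0, 30.5]
ft_force: [0.3, 0.3, -1.0]
finger_gap: 20.8
```

```bash
python3 -c "
from h import *
plan(491.5,352.6,158,4.1)"
```

```text
shift [ 0.0377 -0.0966 -0.0001] turn [-0.000e+00  2.000e-04  4.607e-01] deg 26.4
```

jog_arm(targets=[[0.009,-0.023,0,0,0,0.11,1],[0.018,-0.047,0,0,0,0.22,1],[0.027,-0.07,0,0,0,0.33,1],[0.036,-0.092,0,0,0,0.43,1],[0.0375,-0.096,0,0,0,0.46,1]])

```text
time: 25.8
tool_pos: [490.4, 354.3, 157.9]
tcp_rot: [-179.9, 0.0, 4.3]
ft_force: [0.2, 0.8, -1.4]
finger_gap: 20.9
```

jog_arm(targets=[[0,0,0,0,0,0,1],[0,0,0,0,0,0,1],[0,0,0,0,0,0,1]])

```text
time: 26.05
tool_pos: [491.6, 350.2, 158.0]
tcp_rot: [180.0, 0.0, 4.5]
ft_force: [0.4, 0.0, -1.8]
finger_gap: 20.7
```

```bash
python3 -c "
from h import *
plan(491.5,352.6,38,4.1); q=r.sense();print(q['tool_pos'],q['ft_force'],q['tcp_rot'])
s=r.snapshot('top');crop(s,100,150,240,130,3,'pics/p1.png')
s=r.snapshot('scene');crop(s,230,70,130,130,5,'pics/p2.png')"
```

```text
shift [ 1.0e-04 -2.5e-03  1.2e-01] turn [0.0005 0.0004 0.0072] deg 0.4
[491.62231812 350.20420283 157.95878541] [ 0.44180324  0.02020951 -1.84745427] [1.79971031e+02 2.16339131e-02 4.51404678e+00]
```

View pics/p1.png

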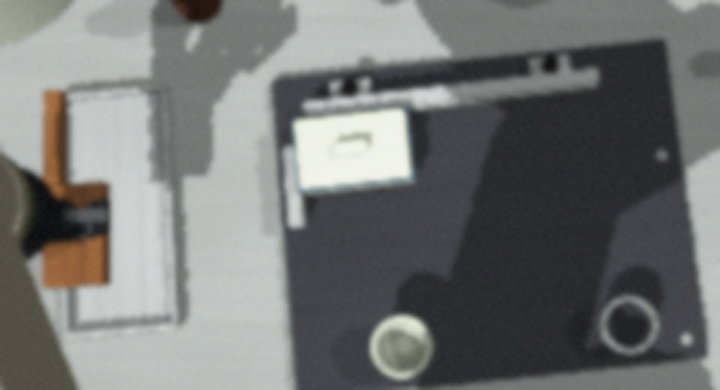

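View pics/p2.png

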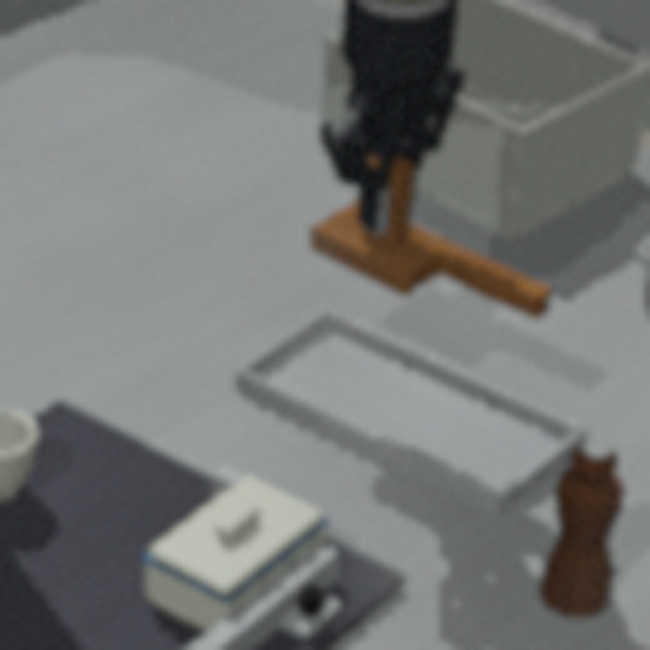

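```bash
python3 -c "
from h import *
s=r.snapshot('top');crop(s,185,160,120,65,6,'pics/q1.png')
s=r.snapshot('scene');crop(s,230,150,90,75,8,'pics/q2.png')"
```

```text
(no output)
```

View pics/q1.png

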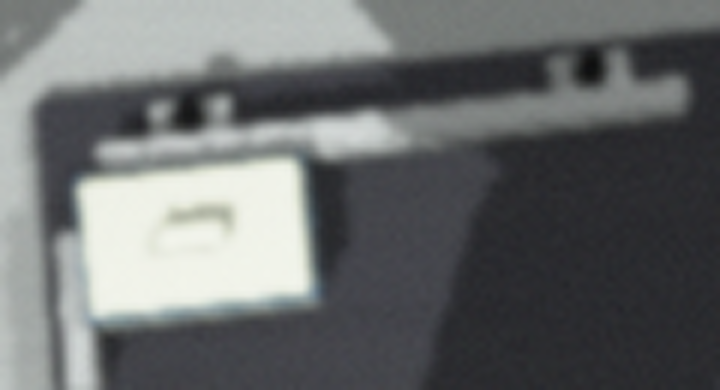

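View pics/q2.png

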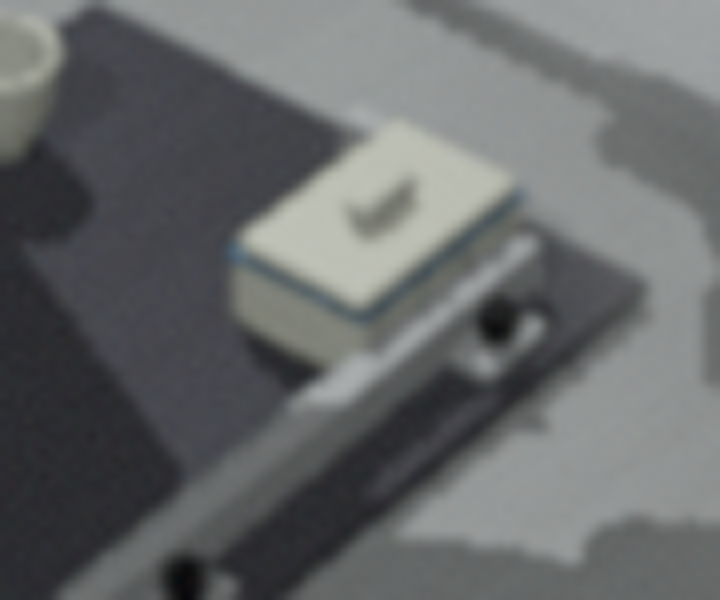

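Run:
```python
from h import *
s=r.snapshot("top"); g=cv2.cvtColor(s["pixels"],cv2.COLOR_RGB2GRAY).astype(float)
pts=[]
for u in range(244,296,2):
    v0=int(190-(u-203)*12/98); col=g[v0-16:v0+10,u]
    idx=[j for j in range(8,25) if col[j]>=70>col[j+1]]
    if idx: j=idx[-1]; pts.append(ray(s,u,v0-16+j+(70-col[j])/(col[j+1]-col[j]),36))
pts=np.array(pts); k=np.polyfit(pts[:,1],pts[:,0],1); e=pts[:,0]-np.polyval(k,pts[:,1])
ok=abs(e)<1.5;k=np.polyfit(pts[ok,1],pts[ok,0],1)
print(len(pts),ok.sum(),-np.degrees(np.arctan(k[0])),np.polyval(k,[-80,0]),"was 634.8 623.8")
```

```text
26 4 10.402723446826565 [640.11940708 625.43272874] was 634.8 623.8
```

Run:
```python
from h import *
s=r.snapshot("top"); g=cv2.cvtColor(s["pixels"],cv2.COLOR_RGB2GRAY).astype(float)
for u in (242,246,250,260,270,275,280,290):
    v0=int(190-(u-203)*12/98); col=g[v0-16:v0+10,u]
    j=max(j for j in range(6,22) if col[j]>=75>col[j+1]); p=ray(s,u,v0-16+j+(75-col[j])/(col[j+1]-col[j]),36)
    print(u,v0-16,col.astype(int), "x - initial line: %.1f"%(p[0]-(623.8-0.1376*p[1])))
```

```text
242 169 [153 116  87  69  61  52  43  41  49  84 142 190 210 211 202 181 151 110
  72  58  53  55  58  58  57  53] x - initial line: 1.1
246 168 [171 136  98  75  67  59  47  44  46  70 128 184 205 210 209 198 178 138
  91  72  70  67  69  70  70  69] x - initial line: -0.1
250 168 [139 118  83  58  54  54  47  42  47  62  96 129 148 166 174 172 154 116
  82  70  69  68  69  69  69  69] x - initial line: -0.7
260 167 [116 106  77  53  43  44  41  44  50  70  98 125 132 132 124 111  95  83
  74  70  67  67  70  68  70  68] x - initial line: 0.9
270 165 [119 117 102  77  54  42  41  43  42  51  77 109 125 131 127 121 103  76
  52  42  42  42  43  42  44  44] x - initial line: 5.8
275 165 [117 111  90  65  52  55  55  47  46  61  88 119 130 132 123 108  91  65
  49  41  42  42  45  42  42  41] x - initial line: 5.4
280 164 [121 116 102  76  69  77  79  70  71  87 111 124 130 130 128 120 106  76
  50  44  43  42  42  44  44  42] x - initial line: 5.3
290 163 [122 115 103  77  57  53  63  66  79  87 108 126 132 132 125 114  99  75
  51  40  41  43  44  43  41  42] x - initial line: 4.9
```

In the zoomed top view the dish top, at (80–318, 160–325) px, sits on the stop and rail. Where the background is dark, the bar edge has shifted about 5 mm from its starting line, so the bar is in. Now I'll lay the stick down.

jog_arm(targets=[[0,0,0.015,0,0,0,1],[0,0,0.04,0,0,0,1],[0,0,0.065,0,0,0,1],[0,0,0.08,0,0,0,1],[0,0,0.09,0,0,0,1]])

```text
time: 26.77
tool_pos: [490.3, 350.0, 65.7]
tcp_rot: [179.9, 0.2, 4.4]
ft_force: [-0.6, -0.7, -0.7]
finger_gap: 20.7
```

jog_arm(targets=[[0,0,0,0,0,0,1],[0,0,0,0,0,0,1],[0,0,0,0,0,0,1],[0,0,0,0,0,0,1]])

```text
time: 27.1
tool_pos: [492.7, 351.7, 70.2]
tcp_rot: [-179.9, -0.2, 4.4]
ft_force: [0.5, 0.1, -1.7]
finger_gap: 20.9
```

```bash
python3 -c "
from h import *
plan(491.5,352.6,38,4.1); q=r.sense();print(q['tool_pos'],q['ft_force'],q['tcp_rot'])
s=r.snapshot('top');crop(s,110,170,60,100,6,'pics/r1.png')
s=r.snapshot('scene');crop(s,270,110,85,70,8,'pics/r2.png')"
```

```text
shift [-0.0012 -0.001   0.0322] turn [-0.0013 -0.0027  0.0059] deg 0.4
[492.7200614  351.68057419  70.22194306] [ 0.51522841  0.10812958 -1.71340184] [-1.79923192e+02 -1.56971343e-01  4.44070444e+00]
```

View pics/r1.png

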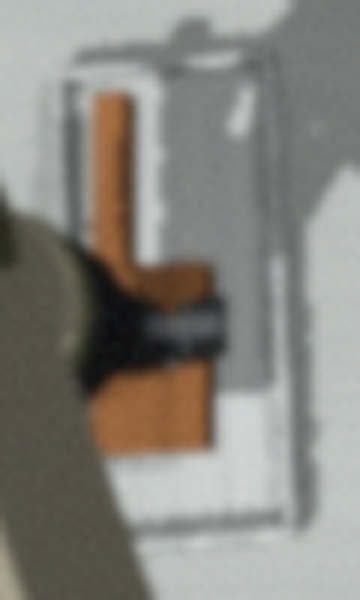

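View pics/r2.png

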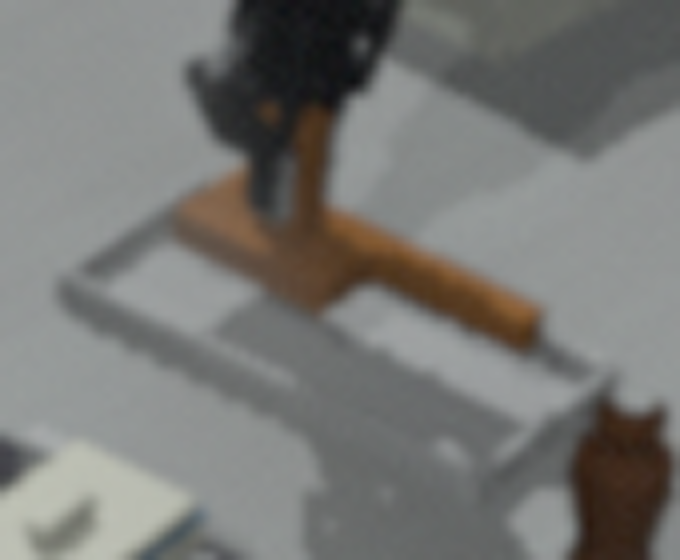

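jog_arm(targets=[[0,0,0.006,0,0,0,1],[0,0,0.012,0,0,0,1],[0,0,0.018,0,0,0,1],[0,0,0.023,0,0,0,1],[0,0,0.026,0,0,0,1]])

```text
time: 27.62
tool_pos: [490.7, 350.5, 40.7]
tcp_rot: [180.0, 0.1, 4.4]
ft_force: [1.4, 0.4, -2.1]
finger_gap: 20.7
```

jog_arm(targets=[[0,0,0,0,0,0,1],[0,0,0,0,0,0,1],[0,0,0,0,0,0,1],[0,0,0,0,0,0,1]])

```text
time: 27.95
tool_pos: [491.8, 351.2, 42.7]
tcp_rot: [-180.0, -0.0, 4.4]
ft_force: [0.0, -0.5, -0.8]
finger_gap: 20.9
```

jog_arm(targets=[[0,0,0.001,0,0,0,1],[0,0,0.002,0,0,0,1],[0,0,0.003,0,0,0,1],[0,0,0.0035,0,0,0,1],[0,0,0.0035,0,0,0,1]])

```text
time: 28.37
tool_pos: [491.4, 350.9, 38.6]
tcp_rot: [180.0, 0.0, 4.4]
ft_force: [-0.1, -0.8, -1.7]
finger_gap: 20.6
```

jog_arm(targets=[[0,0,0.0005,0,0,0,1],[0,0,0.001,0,0,0,1],[0,0,0.001,0,0,0,1]])

```text
time: 28.62
tool_pos: [491.6, 351.0, 37.9]
tcp_rot: [180.0, -0.0, 4.4]
ft_force: [-0.1, 0.0, 0.2]
finger_gap: 20.6
```

jog_arm(targets=[[0,0,0.0005,0,0,0,1],[0,0,0.0007,0,0,0,1],[0,0,0.0007,0,0,0,1]], newtons=30)

```text
time: 28.87
tool_pos: [491.6, 351.1, 37.9]
tcp_rot: [-180.0, -0.0, 4.4]
ft_force: [-3.2, -2.0, 5.6]
finger_gap: 21.1
```

jog_arm(targets=[[0,0,0,0,0,0,0.65],[0,0,0,0,0,0,0.5],[0,0,0,0,0,0,0.3],[0,0,0,0,0,0,0],[0,0,0,0,0,0,0]])

```text
time: 29.28
tool_pos: [491.5, 351.0, 37.0]
tcp_rot: [180.0, 0.0, 4.4]
ft_force: [-0.4, 0.3, -0.2]
finger_gap: 76.8
```

jog_arm(targets=[[0,0,0,0,0,0,0],[0,0,0,0,0,0,0],[0,0,0,0,0,0,0]])

```text
time: 29.53
tool_pos: [491.5, 351.0, 37.0]
tcp_rot: [180.0, 0.0, 4.4]
ft_force: [1.3, 0.7, -0.8]
finger_gap: 85.5
```

jog_arm(targets=[[0,0,-0.01,0,0,0,0],[0,0,-0.03,0,0,0,0],[0,0,-0.06,0,0,0,0],[0,0,-0.09,0,0,0,0],[0,0,-0.12,0,0,0,0]])

```text
time: 29.95
tool_pos: [491.3, 350.9, 159.0]
tcp_rot: [180.0, 0.0, 4.4]
ft_force: [0.6, 0.9, -0.7]
finger_gap: 85.2
```

jog_arm(targets=[[-0.02,-0.02,-0.03,0,0,0,0],[-0.04,-0.04,-0.06,0,0,0,0],[-0.07,-0.07,-0.08,0,0,0,0],[-0.09,-0.09,-0.08,0,0,0,0],[-0.1,-0.1,-0.08,0,0,0,0]])

```text
time: 30.37
tool_pos: [382.0, 446.1, 240.9]
tcp_rot: [-179.7, -0.2, 4.6]
ft_force: [0.5, -0.3, 0.1]
finger_gap: 85.6
```

jog_arm(targets=[[0,0,0,0,0,0,0],[0,0,0,0,0,0,0],[0,0,0,0,0,0,0]])

```text
time: 30.62
tool_pos: [384.5, 442.1, 236.5]
tcp_rot: [179.9, 0.0, 4.4]
ft_force: [-0.4, -1.1, -0.7]
finger_gap: 85.4
```

Run:
```python
from h import *
s=r.snapshot('top');crop(s,100,140,260,150,3,'pics/s1.png')
t=r.snapshot('scene');crop(t,100,80,250,200,3,'pics/s2.png')
P=np.load("plate.npz"); th=float(P["th"]);o=P["o"]; Rm=np.array([[np.cos(th),-np.sin(th)],[np.sin(th),np.cos(th)]])
hsv=cv2.cvtColor(s["pixels"],cv2.COLOR_RGB2HSV)
m=((hsv[...,0]<18)&(hsv[...,1]>110)).astype(np.uint8); w=np.zeros_like(m); w[175:265,118:160]=1
ys,xs=np.where(m*w); print("stick mask extents u",xs.min(),xs.max(),"v",ys.min(),ys.max())
g=cv2.cvtColor(s["pixels"],cv2.COLOR_RGB2GRAY).astype(float)
for u in (242,246,250,260,270,275,280,290):
    v0=int(190-(u-203)*12/98); col=g[v0-16:v0+10,u]
    j=max(j for j in range(6,22) if col[j]>=75>col[j+1]); p=ray(s,u,v0-16+j+(75-col[j])/(col[j+1]-col[j]),36)
    print(u,"%.1f"%(p[0]-(623.8-0.1376*p[1])),end="; ")
q=r.sense();print(q['time'],q['tool_pos'])
```

```text
stick mask extents u 130 148 v 188 245
242 2.8; 246 3.9; 250 5.8; 260 5.9; 270 6.3; 275 5.6; 280 5.6; 290 5.3; 30.7167 [384.89424607 441.80793065 236.42910562]
```

View pics/s1.png

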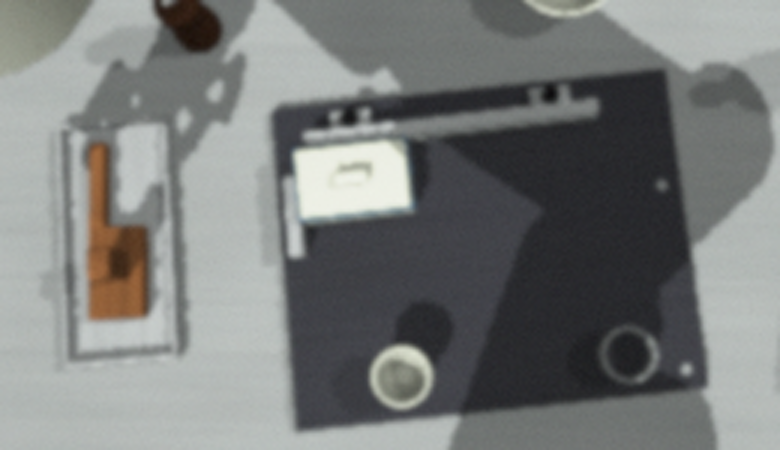

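View pics/s2.png

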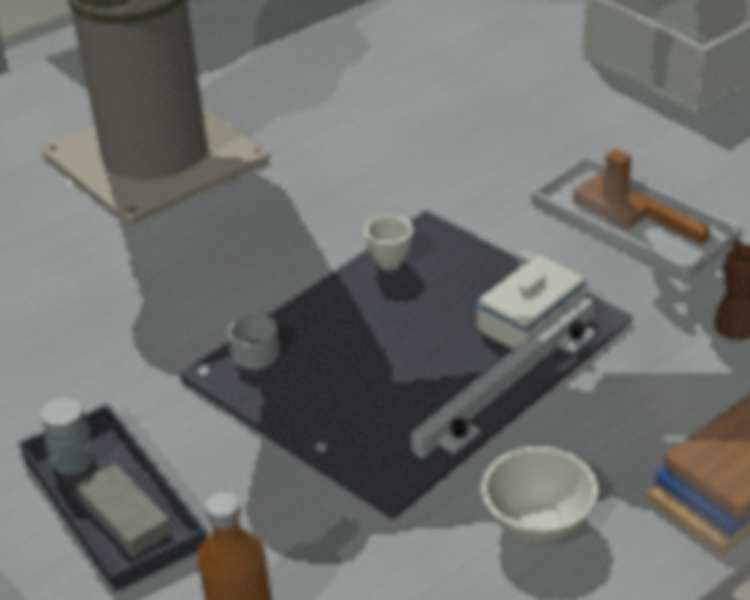

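The stick lies flat in its tray, at (90–148, 143–318) px in the top crop. The dish is at the stop and rail, and the bystanders have not moved. Handing in.

```bash
python3 -c "
from h import *
print(r.hand_in()); print(r.sense()['time'])"
```

```text
the job is handed in; nothing more can be done
None
the job is handed in; nothing more can be done
```

I finished the job and handed it in at about 31 s of the 72 s allowed. The dish is home against the end stop and rail, and the stick is back in its tray. The hand-in reports no verdict.

- **Pressing:** I gripped the stick by its post and pressed the dish square against the rail until the bar bottomed, peaking at 9.6 N on the stick. The gripper never touched the dish.
- **Feeding:** I fed it about 200 mm along the rail at a steady 6.4–8 N sideways. The push along the rail was about 10 N until the stop was felt.
- **At the stop:** the total push reached 24 N there. I put about 14 N of that on the stop, taking off the roughly 10 N the dish needed just to slide.
- **Easing off:** I unloaded heel and lip together until the wrist read close to zero. I then drew the stick clear and laid it flat within about 2 mm of where it started.

**Last checks:**
- **Bar:** where the plate behind it is dark, the bar's edge shows about 5–6 mm from its starting line, so it is still in. Two or three columns where light and shadow cross the plate read 3–4 mm or were unusable. I put that down to the lighting.
- **Dish:** it sits at the stop and flush on the rail in both views. Any sub-millimetre gap at the stop could not be seen in the pictures.
- **Bystanders:** none looked moved.

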